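# Clamp a moulding strip in the carving jig

## Robot

A 7-joint arm with a two-finger parallel gripper is mounted at the origin on the work surface. World frame = base frame: x ahead of the robot, y to its left, z up, the work surface at z = 0. Lengths are in m, angles in rad, forces in N, time in s.
With the tool pointing down it reaches from about 0.425 to 0.925 m from the base axis. Payload 6.8 kg.
Tool frame: the origin (TCP) lies at the very end of the fingers, on their centre line; the grasp point (between the pads) lies 19 mm behind it; z points along the fingers, x is the direction in which the jaws open and shut, and the axes are right-handed (so a half turn about z gives the same grasp; the last joint's range is limited). The gripper opens to 85 mm and grips with 20 to 120 N. Pads are 22 mm wide; open, the fingers measure 114 mm over their backs; the gripper's body (76 mm by 85 mm) begins 54 mm behind the grasp point. The pads swing forward as they close: fully open they stand 13 mm farther back than shut.
Start: joints at [-1.302, 0.477, 0.022, 1.555, -0.011, 1.109, -0.083], TCP at [0.248, 0.628, 0.231] pointing down, gripper open.
Joint ranges: [-2.96, 2.96], [-0.34, 2.1], [-1.41, 1.46], [0.24, 2.44], [-1.37, 4.51], [0.17, 1.92], [-2.96, 2.96]. Speed limits (rad/s): [2.39, 2.39, 3.14, 3.14, 3.14, 3.14, 3.14].

## Interface

Orientations are given as a unit quaternion [w, x, y, z].
In Python, from station import bot gives the robot as it stands.
- The arm moves only by the shell command python3 -m creep 'ROWS' [FORCE]. ROWS is JSON, a list that holds one entry, the list of rows, each a list of 7 numbers: the shift along the tool's x, y, z in cm, then the turn, a rotation vector about the tool's x, y, z in rad, then the opening, from 0 (shut) to 1 (fully open). In form: [[[dx, dy, dz, wx, wy, wz, claw], ...]]. A call has 1 to 10 rows; each row is the pose to reach, as a shift and turn from the pose commanded when the call began, along the tool's axes at that moment; what a row does not reach only later rows make up. A row lasts 1/8 s, in which the tool goes at most 62.5 mm and 10.7 degrees, less where a joint would pass 70% of its speed; a pose out of reach is approached as far as the arm can. A call with a gripper value outside its range is refused whole. The fingers move at their own pace and stop on an object; FORCE is the grip in N (left out, the last holds). Time passes only in rows, so rows that repeat a pose let the fingers close. It gives the time, the measured TCP pose, the force and the opening at its end, in the units of the state.
- bot.get_obs(): the state, without advancing time (a new reading comes with each control period).
- bot.read_camera(name): name is "scene" or "top" or "wrist"; returns (picture, depth): 480x640x3 uint8, blue, green, red; 480x640 float32, m along the optical axis (not along the pixel's ray), 0 where there is no reading.
- bot.calibration(name): a dict with "mtx" (3x3 intrinsics, pixels), "dist_coeffs" ([k1, k2, p1, p2, k3] as OpenCV has them; the pictures are not rectified), "rvec" (rotation vector, rad) and "tvec" (3), from world to camera coordinates, as OpenCV has them. Camera axes: x right, y down, z forward; pixel columns grow to the right and rows downward; lengths in m; the calibration is good to about 2 mm. A picture is of the moment at which its call begins: read the wrist's pose just before it. calibration takes no time and is no camera call; for the wrist camera it gives the pose at the moment of the call.
- bot.hand_in(): hands the job in, once; it reports no verdict.
Trained networks look in the newest picture that a camera, given by its name, has taken for a name from the list of things; names that differ only in an ending like _2 or _b are one class to them, and where a whole thing is asked for, a point or a joint stands for the part that bears it (a point fixed in the world has none). Each returns a list of dicts, best first, with "p" (0 to 1); they miss things now and then, are a little off and sometimes report something else, mostly with a low value. They report only what shows in the picture. A call takes as long as a camera call. They do not tell look-alikes from the thing itself.
- bot.find_in(camera, label): "xy" ([column, row] in pixels, amid what is visible of it).
- bot.silhouettes(camera, label): "mask" (480x640 bool, what is visible of it) and "xy" ([column, row] in pixels, amid what is visible of it).
The state is a dict: "t": time; "q": joint angles; "joint_vel": joint speeds; "joint_torque": joint torques, N m; "eef_pos": TCP position; "tool_rot": TCP orientation; "contact_force": force on the tool from outside, world axes, zero at the start; "torque": the same for the moment, N m; "gripper_width": opening from 0.0 (shut) to 1.0 (fully open).
Only numpy, scipy, OpenCV 4.12 (cv2) and the standard library are available. Lean on these libraries where they do the work, as an engineer would, in place of code of your own. Each camera call takes 0.05 s, during which the arm holds its last target.

## Task

Get the length of frame moulding ready for carving: without lifting it off the jig board, push it until it lies flush and parallel against the rail, and only then slide the jaw by its grip along its track until the strip is pinched snugly, but gently, between the jaw and the sprung plate of the end stop. Let go, with the jaw left holding the strip, and leave the other things on the bench where they are.

Things in the scene. Friction and masses are not known exactly. Their poses are not given: they have to be found in the camera images.
- jig: the fixed jig, a plywood board 240 x 600 mm, 15 mm thick, flat on the bench. Origin at bench level; +x away from the robot, +y left, z up. The board spans jig x -140 to +100 mm, y -300 to +300 mm; its top is at z 15 mm. Rail, track, light bar and end stop are fixed on it. Strip and jaw work on one line along y at jig x +35 mm
- rail_mid (a point): middle of the rail face that the strip goes against, at jig x +50, y +55, z 24 mm; the face looks to jig -x. The aluminium rail runs along jig y from -140 to +250 mm, is 22 mm thick, and its top is 18 mm above the board
- stop_slot (a point): middle of the end stop's slot (jig x +35, y +235, z 15 mm). The stop, a steel block with a black knob, is set somewhere on the slot; its place is NOT reported: feel or see it. On its right is a sprung plate facing jig -y, 26 mm wide, 3 to 21 mm above the board, its face somewhere between jig y +164 and +219 mm. The plate yields 1.2 N per mm, up to 10 mm; the stop stays put
- light_bar (a point): middle of the underside of the light bar over jaw and track, 216 mm above the bench. The bar spans jig x +10 to +60, y -300 to +10, z 216 to 240 mm, on 14 mm posts at jig x +88, y -285 and -20 mm. A gripper pointing straight down at the grip would strike it; one whose body leans back towards jig -x by 30 to 45 degrees clears it
- strip: loose wooden moulding strip, 240 mm long (its y), 30 mm wide (its x), 22 mm high, 0.08 to 0.17 kg, a row of beads on its robot-side edge; base 14 mm thick over the full width, an 18 mm wide ridge on it towards +x. Origin under its centre; flush, that is at jig x +35 mm. It starts on the board some 25 to 105 mm short of the rail, skewed up to 12 degrees
- strip_left (a point): centre of the strip's left (+y) end, 7 mm above its underside, 120 mm from its origin
- strip_right (a point): centre of the strip's right (-y) end, 7 mm above its underside, 120 mm from its origin
- jaw (a joint): place of the sliding jaw on its track, 0 to 0.18 m, growing towards jig +y (towards strip and stop); the grip's centre is at jig y -210 mm plus this. It slides stiffly, with a steady friction of 8 N, and stays where it is left, so it can hold back up to 8 N of the plate's spring
- jaw_grip (a point): the point to grasp on the jaw's grip, 67 mm above the bench, at jig x +35 mm. The grip is an upright dark wooden block 20 mm along the track, 28 mm across it, standing on the jaw's steel carriage, from 37 to 85 mm above the bench
- jaw_face (a point): the jaw's flat face plate that meets the strip's right end, 26 mm wide, 18 mm high; this point is the centre of its face, 45 mm beyond the grip's centre in jig +y and 28 mm above the bench
- sanding_block: cork sanding block 36 x 50 x 22 mm, lying on the board about 80 mm in front of where the strip starts; origin under its centre
- rosette: carved wooden rosette, 48 mm across, 19 mm high, on the board's front right corner; origin under its centre
- wax_jar: small jar 44 mm across, 50 mm high, on the board's front left corner; origin under its centre
- gouge: carving gouge, about 220 mm long, 22 mm square wooden handle, lying on the bench to the left of the board; origin at the front end of its handle, blade along its +x
- brush: hand brush lying on the bench to the right of the board, handle along its -x; origin under its middle
- glue_bottle: bottle 60 mm across, 170 mm high, standing on the bench to the right; origin under its centre
Not all that is in view belongs to the job. Leave any green look-alike of the strip alone.

How it is judged:
On the way, in this order (a step that is already met when the one before it is completed fails the run):
1. the strip lies flush and parallel against the rail, not yet touched by the jaw (x of each of strip_left, strip_right in the frame of jig above 0.0325 m and z of strip in the frame of jig below 0.018 m and contact force between jaw and strip below 0.1 N), for 0.2 s.
2. the jaw pinches the strip against the sprung stop (x of each of strip_left, strip_right in the frame of jig above 0.0325 m and contact force between jaw and strip above 2.5 N), for 0.2 s.
At the end, for the whole second after the job is handed in: Both ends of the strip lie within 2.5 mm of flush against the rail, the strip lies flat on the board, at rest, and the released jaw, at rest, presses it on to the sprung stop with more than 2.5 N (all of step 2 and z of strip in the frame of jig below 0.018 m and linear speed of strip below 0.01 m/s and velocity of joint jaw between -0.005 and 0.005 m/s); the robot touches nothing.
It fails at once if the strip is squeezed by the jaw with more than 20 N (contact force between jaw and strip above 20 N).
It fails at once if the strip is lifted more than 20 mm off the board (z of strip in the frame of jig above 0.035 m).
It fails at once if one of the other things is displaced by more than 25 mm (distance of any of sanding_block, rosette, wax_jar, gouge, brush, glue_bottle from where it was at the start of the episode above 0.025 m).
It also fails if it takes over 67 s, if anything falls off the work surface, if the arm or the gripper's body presses on something with over 40 N, if the wrist force passes 120 N, or if a joint passes its speed limit or range.

## Working session

There is one attempt and no reset: what is moved stays moved. The work goes in short steps, Python scripts to look and compute and a shell command to move; the robot and the scene stay as the last step left them, time stands still between calls to the robot, and variables do not carry over. Pictures are saved under pics/ and viewed, and the job is handed in when it is done.

```bash
ls; mkdir -p pics
python3 - <<'E'
from station import bot
import cv2
o=bot.get_obs(); print(o['t'],o['eef_pos'],o['tool_rot'],o['contact_force'],o['gripper_width'])
for c in ['scene','top']:
    p,d=bot.read_camera(c); cv2.imwrite(f'pics/{c}0.png',p)
    k=bot.calibration(c); print(c,k['rvec'],k['tvec'],k['mtx'][0][0])
    for l in (['strip','jig','jaw_grip','jaw_face','sanding_block','rosette','wax_jar','gouge','brush','glue_bottle'] if c=='top' else ['strip','jaw_grip']):
        print(c,l,[(r['xy'],round(r['p'],2)) for r in bot.find_in(c,l)][:3])
E
```

```text
pics
0.0 [0.24817663 0.62706723 0.23032861] [ 5.66023847e-04  8.27022221e-01  5.62168485e-01 -7.21237525e-04] [ 0.12425522 -0.706283   -0.82018576] 1.0009691055918977
scene [ 2.23406102  0.55539196 -0.27515798] [-0.37334579 -0.03800488  1.429729  ] 469.9517714967139
scene strip [([300.4, 196.9], 0.88), ([184.7, 326.5], 0.64)]
scene jaw_grip [([328.1, 353.4], 0.63), ([304.4, 427.7], 0.27)]
top [ 2.15633017 -2.19291857  0.080429  ] [0.00279637 0.46747997 1.61036363] 516.1886842517761
top strip [([241.2, 320.8], 0.83), ([424.1, 308.5], 0.67), ([467.8, 225.8], 0.29)]
top jig [([179.4, 233.4], 0.51), ([339.1, 222.4], 0.46), ([347.7, 216.0], 0.33)]
top jaw_grip [([396.2, 199.2], 0.69), ([337.1, 224.8], 0.56)]
top jaw_face [([396.6, 197.6], 0.48)]
top sanding_block [([340.2, 250.3], 0.45)]
top rosette [([411.9, 244.4], 0.49)]
top wax_jar [([258.8, 256.5], 0.46)]
top gouge [([180.4, 236.2], 0.92)]
top brush [([469.7, 224.9], 0.72)]
top glue_bottle [([459.0, 181.6], 0.67), ([413.4, 242.5], 0.38)]
```

View pics/top0.png

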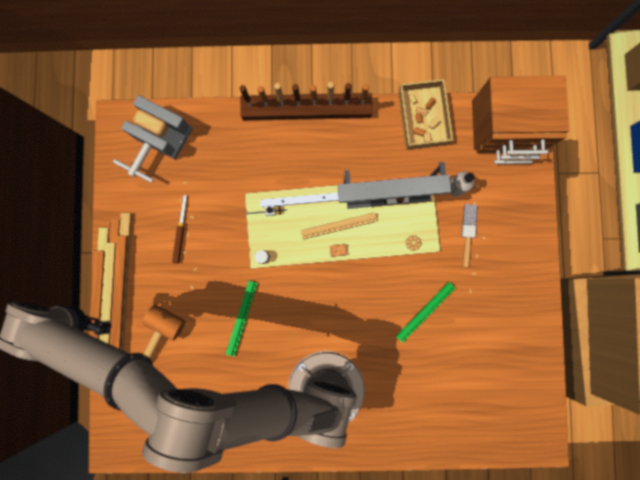

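View pics/scene0.png

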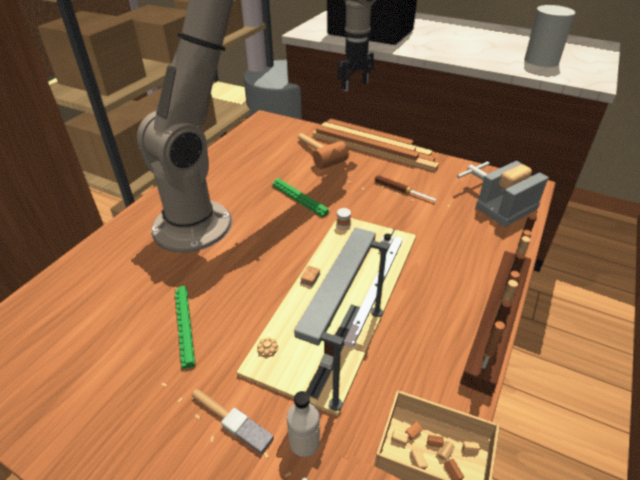

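Run:
```python
import cv2
p=cv2.imread('pics/top0.png'); c=p[160:280,235:485]; cv2.imwrite('pics/crop0.png',cv2.resize(c,None,fx=3.2,fy=3.2,interpolation=cv2.INTER_CUBIC))
p=cv2.imread('pics/scene0.png'); c=p[200:420,230:430]; cv2.imwrite('pics/crop0s.png',cv2.resize(c,None,fx=2.7,fy=2.7,interpolation=cv2.INTER_CUBIC))
```

```text
(no output)
```

View pics/crop0.png

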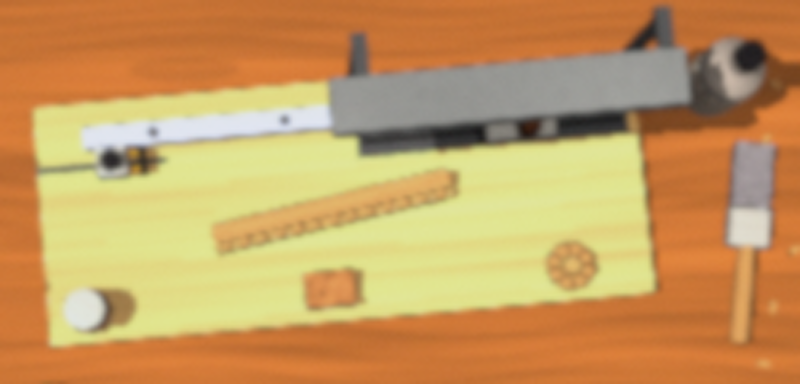

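View pics/crop0s.png

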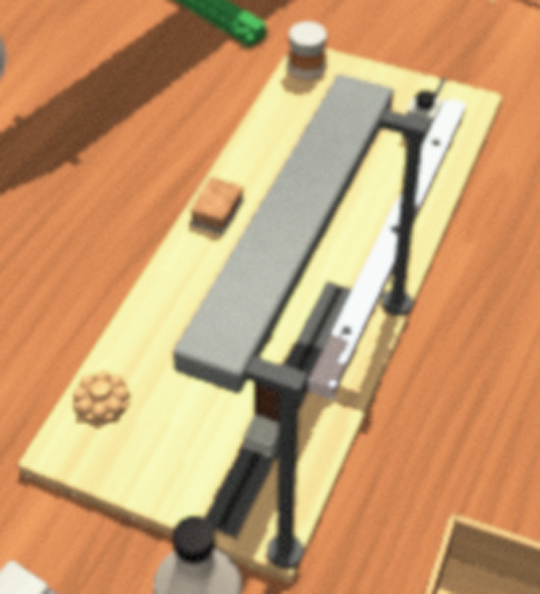

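```bash
cat > h.py <<'E'
import numpy as np, cv2
from station import bot
from scipy.spatial.transform import Rotation as R
from scipy.optimize import least_squares
def cal(c):
    k=bot.calibration(c); return [np.array(k[n],float) for n in('mtx','dist_coeffs','rvec','tvec')]
def proj(P,k): return cv2.projectPoints(np.atleast_2d(P).astype(float),k[2],k[3],k[0],k[1])[0][:,0]
def ray_z(uv,z,k):
    n=cv2.undistortPoints(np.array(uv,float).reshape(-1,1,2),k[0],k[1])[:,0]
    Rm=cv2.Rodrigues(k[2])[0]; o=-Rm.T@k[3].ravel(); d=np.c_[n,np.ones(len(n))]@Rm
    return o+d*((z-o[2])/d[:,2])[:,None]
def T2(p,P):
    P=np.atleast_2d(P); c,s=np.cos(p[2]),np.sin(p[2])
    return np.c_[p[0]+c*P[:,0]-s*P[:,1],p[1]+s*P[:,0]+c*P[:,1],P[:,2]]
def inv2(p,W):
    W=np.atleast_2d(W); c,s=np.cos(p[2]),np.sin(p[2]); d=W[:,:2]-np.array(p[:2])
    return np.c_[c*d[:,0]+s*d[:,1],-s*d[:,0]+c*d[:,1],W[:,2]]
E
python3 - <<'E'
from h import *
k=cal('top')
f=lambda a:np.array(a,float)/3.2+[235,160]
uv=f([(50,346),(33,108),(657,292),(330,78),(330,134),(692,103),(688,48)])
P=np.array([(-.14,.3,.015),(.1,.3,.015),(-.14,-.3,.015),(.06,.01,.24),(.01,.01,.24),(.01,-.3,.24),(.06,-.3,.24)])
r=least_squares(lambda p:(proj(T2(p,P),k)-uv).ravel(),[.6,0,0]); print('jig',r.x); print(r.fun.reshape(-1,2).round(1))
r3=least_squares(lambda p:(proj(T2(p,P[:3]),k)-uv[:3]).ravel(),[.6,0,0]); print('jig3',r3.x,r3.fun.round(1))
np.save('jig.npy',r.x)
su=f([(211,228),(220,254),(450,168),(459,192)])
for z in(.029,.037):
    W=ray_z(su,z,k);print(inv2(r.x,W).round(4).tolist())
print('bottom check')
for n,z in(('sanding_block',.03),('rosette',.03),('wax_jar',.04)):
    q=bot.find_in('top',n)
    if q: w=ray_z(q[0]['xy'],z,k); print(n,w.round(3),inv2(r.x,w).round(3))
print('stop knob',inv2(r.x,ray_z(f([(110,159)]),.05,k)),'plate',inv2(r.x,ray_z(f([(150,160),(158,160),(163,160)]),.03,k)).round(4).tolist())
print('top of grip',inv2(r.x,ray_z(f([(530,128)]),.08,k)))
# depth-based
p,d=bot.read_camera('top'); print(d[310//1,300], d.min(),d.max())
E
```

```text
jig [ 0.54215905 -0.05789173  0.07109822]
[[ 0.1  0.1]
 [-0.2 -0.4]
 [-0.3  0.3]
 [-0.6 -0.1]
 [ 1.1  0.3]
 [ 0.3  0.2]
 [-0.4 -0.5]]
jig3 [ 0.54234294 -0.05823556  0.07274661] [ 0.3  0.2 -0.2 -0.3 -0.2  0.1]
[[-0.0385, 0.1315, 0.029], [-0.0649, 0.1248, 0.029], [-0.0002, -0.108, 0.029], [-0.0246, -0.1145, 0.029]]
[[-0.0394, 0.1311, 0.037], [-0.0656, 0.1245, 0.037], [-0.0012, -0.1072, 0.037], [-0.0255, -0.1137, 0.037]]
bottom check
sanding_block [[ 0.432 -0.052  0.03 ]] [[-0.109  0.014  0.03 ]]
rosette [[ 0.447 -0.277  0.03 ]] [[-0.111 -0.211  0.03 ]]
wax_jar [[0.417 0.202 0.04 ]] [[-0.107  0.268  0.04 ]]
stop knob [[0.03530622 0.22290818 0.05      ]] plate [[0.0338, 0.1858, 0.03], [0.0331, 0.1779, 0.03], [0.0327, 0.173, 0.03]]
top of grip [[ 0.02490132 -0.18266601  0.08      ]]
1.6333152 0.0 2.5168428
```

```bash
cat >> h.py <<'E'
J=np.load('jig.npy')
def Rj(th): # th deg lean back
    t=np.radians(th); x=[0,1,0]; z=[np.sin(t),0,-np.cos(t)]; y=[np.cos(t),0,np.sin(t)]
    return R.from_euler('z',J[2])*R.from_matrix(np.array([x,y,z]).T)
def cur():
    o=bot.get_obs(); q=np.array(o['tool_rot']); return np.array(o['eef_pos']),R.from_quat(q[[1,2,3,0]]),o
def goal(jp,th):
    p,r,o=cur(); w=T2(J,jp)[0]
    return (r.inv().apply(w-p)*100).round(2).tolist(),(r.inv()*Rj(th)).as_rotvec().round(3).tolist(),'world',w.round(3).tolist()
def stat():
    p,r,o=cur(); f=R.from_euler('z',-J[2]).apply(o['contact_force'])
    rel=(Rj(0).inv()*r).as_rotvec(degrees=True)
    print('t',round(o['t'],2),'jig',inv2(J,p)[0].round(4),'tilt',rel.round(1),'F(jig)',f.round(2),'w',round(o['gripper_width'],2),'q',np.round(o['q'],2))
E
python3 - <<'E'
from h import *
stat()
p,r,o=cur()
print((r.inv().apply(np.array([.47,.3,.23])-p)*100).round(2))
print(goal([-.085,.012,.2],0))
print(goal([-.085,.012,.2],22))
E
```

```text
t 0.9 jig [-0.2444  0.7047  0.2313] tilt [ 0.   0.  25.7] F(jig) [1.56 0.47 0.45] w 1.0 q [-1.3   0.48  0.02  1.56 -0.01  1.11 -0.08]
[-22.31  32.66   0.13]
([-55.54, 44.36, 3.13], [-0.0, -0.0, -0.448], 'world', [0.457, -0.052, 0.2])
([-55.54, 44.36, 3.13], [-0.378, 0.086, -0.442], 'world', [0.457, -0.052, 0.2])
```

```bash
python3 -m creep '[[[-5,7,0,0,0,-0.15,1],[-10,14,0,0,0,-0.3,1],[-16,22,0,0,0,-0.448,1],[-22.3,30,0,0,0,-0.448,1],[-28,34,0,0,0,-0.448,1],[-34,38,0,0,0,-0.448,1],[-40,42,0,0,0,-0.448,1],[-46,44,0,0,0,-0.448,1],[-51,44.4,1,0,0,-0.448,1],[-55.5,44.4,3,0,0,-0.448,1]]]'
python3 - <<'E'
from h import *
stat()
print(goal([-.085,.012,.09],0))
print(goal([-.085,.012,.09],22))
E
```

```text
t: 2.15
eef_pos: [0.4626, 0.0537, 0.2189]
tool_rot: [0.001, 0.682, 0.732, 0.001]
contact_force: [1.0, -0.4, 0.1]
gripper_width: 1.001
t 2.15 jig [-0.0715  0.117   0.2189] tilt [-0.1  0.   0. ] F(jig) [ 0.99 -0.45  0.14] w 1.0 q [-0.43  0.14  0.2   2.06 -0.03  0.94  1.43]
([-10.5, -1.38, 12.88], [0.002, -0.0, -0.0], 'world', [0.457, -0.052, 0.09])
([-10.5, -1.38, 12.88], [-0.382, -0.0, -0.0], 'world', [0.457, -0.052, 0.09])
```

```bash
python3 -m creep '[[[-4,-1.4,2,-0.1,0,0,1],[-8,-1.4,5,-0.2,0,0,1],[-10.5,-1.4,8,-0.38,0,0,1],[-10.5,-1.4,12,-0.38,0,0,1],[-10.5,-1.4,12.8,-0.38,0,0,1],[-10.5,-1.4,12.8,-0.38,0,0,1],[-10.5,-1.4,12.8,-0.38,0,0,1]]]'
python3 - <<'E'
from h import *
stat()
print(goal([-.085,.012,.04],22))
p,d=bot.read_camera('wrist'); cv2.imwrite('pics/w1.png',p)
p,d=bot.read_camera('top'); cv2.imwrite('pics/t1.png',p)
E
```

```text
t: 3.02
eef_pos: [0.465, -0.0527, 0.0949]
tool_rot: [0.123, 0.67, 0.72, 0.136]
contact_force: [0.7, 0.6, 0.1]
gripper_width: 1.004
t 3.02 jig [-0.0766  0.0106  0.0949] tilt [-21.1   0.3  -0.1] F(jig) [0.75 0.54 0.15] w 1.0 q [-0.32  0.24  0.37  2.43 -0.81  0.17  2.44]
([0.11, -2.76, 4.82], [-0.016, -0.006, -0.0], 'world', [0.457, -0.052, 0.04])
```

View pics/w1.png

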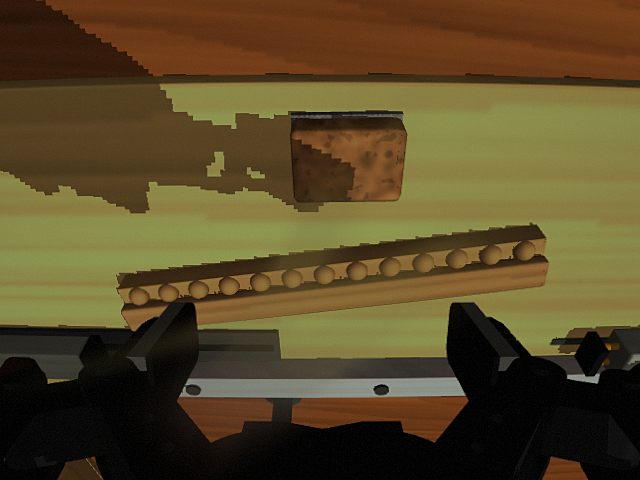

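```bash
python3 - <<'E'
from h import *
print(goal([-.085,.012,.05],3))
E
python3 -m creep '[[[0.1,-2.5,1,0.2,0,0,1],[0.1,-2.5,3,0.32,0,0,1],[0.1,-2.5,3.9,0.32,0,0,1],[0.1,-2.5,3.9,0.32,0,0,1],[0.1,-2.5,3.9,0.32,0,0,1]]]'
python3 - <<'E'
from h import *
stat()
print(goal([-.085,.012,.02],3))
k=cal('wrist');p,d=bot.read_camera('wrist'); cv2.imwrite('pics/w2.png',p)
p,d=bot.read_camera('scene'); cv2.imwrite('pics/s2.png',p)
E
```

```text
([0.1, -2.46, 3.93], [0.317, -0.006, 0.001], 'world', [0.457, -0.052, 0.05])
t: 3.75
eef_pos: [0.4544, -0.0525, 0.0501]
tool_rot: [0.014, 0.681, 0.732, 0.02]
contact_force: [-0.0, 0.1, -0.2]
gripper_width: 0.999
t 3.75 jig [-0.0871  0.0116  0.0501] tilt [-2.8  0.4 -0. ] F(jig) [-0.02  0.05 -0.21] w 1.0 q [-0.53  0.47  0.63  2.27 -0.6   0.51  2.22]
([0.02, 0.07, 3.02], [-0.003, -0.007, 0.0], 'world', [0.457, -0.052, 0.02])
```

View pics/w2.png

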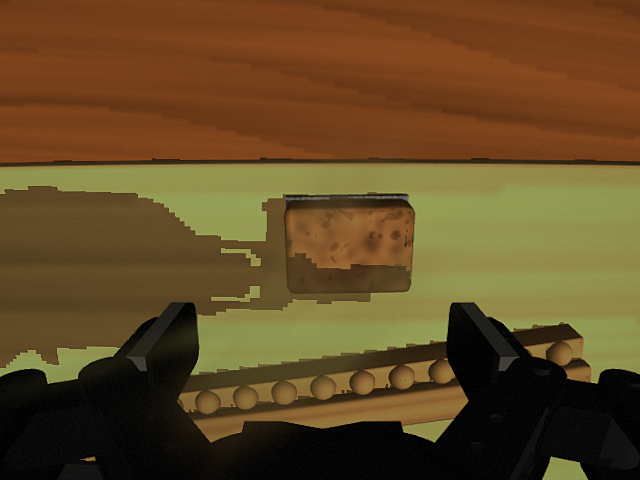

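View pics/s2.png

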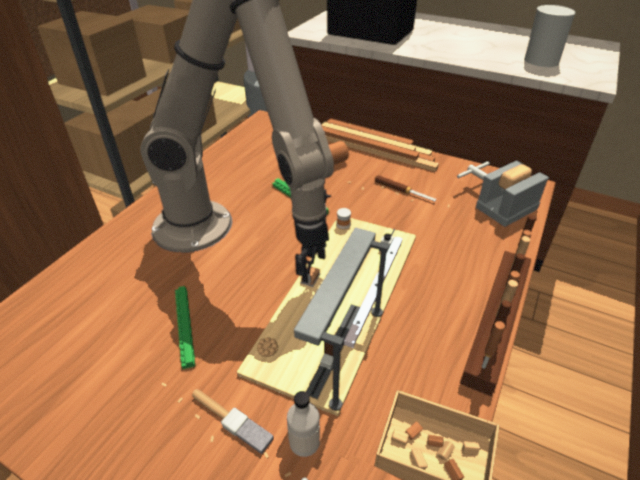

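Run:
```python
from h import *
k=cal('wrist'); p=cv2.imread('pics/w2.png')
sp=np.array([-.0325,.0085,.163])
loc=[(-.015,y,.029) for y in(-.12,-.06,0,.06,.12)]+[(.015,.12,.037),(-.003,.12,.037)]
P=T2(J,T2(sp,loc)); 
for u in proj(P,k): cv2.circle(p,tuple(int(a) for a in u),4,(255,0,255),-1)
c,r,o=cur()
for x in(-.0425,.0425):
  for y in(-.011,.011):
    w=c+r.apply([x,y,-.013]); u=proj(w,k)[0]; cv2.circle(p,tuple(int(a) for a in u),4,(0,255,255),-1)
cv2.imwrite('pics/w2b.png',p)
```

```text
(no output)
```

View pics/w2b.png

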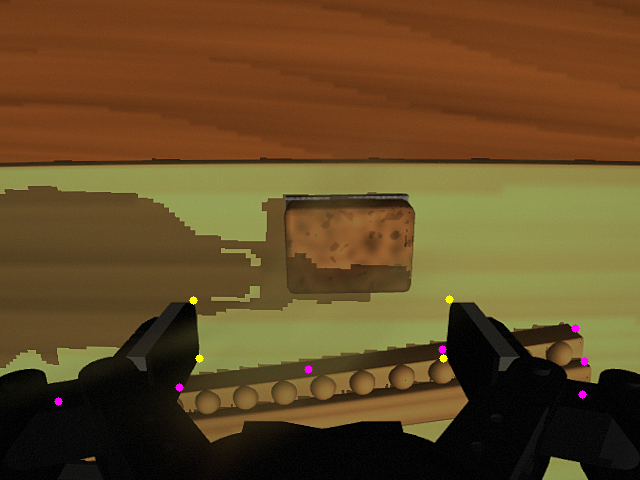

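```bash
python3 -m creep '[[[0,0,2,0,0,0,1],[0,0,3.5,0,0,0,1],[0,0,4.1,0,0,0,1],[0,0,4.2,0,0,0,1],[0,0,4.2,0,0,0,1]]]'
python3 - <<'E'
from h import *
stat()
print(goal([-.045,.012,.009],9))
print(goal([-.01,.012,.0095],20))
E
```

```text
t: 4.47
eef_pos: [0.4579, -0.0519, 0.0083]
tool_rot: [0.015, 0.681, 0.732, 0.02]
contact_force: [0.0, -0.3, 0.6]
gripper_width: 1.001
t 4.47 jig [-0.0836  0.012   0.0083] tilt [-2.8  0.3 -0.1] F(jig) [-0.   -0.25  0.58] w 1.0 q [-0.44  0.55  0.52  2.27 -0.7   0.43  2.3 ]
([-0.01, 3.86, 0.12], [-0.108, -0.006, 0.001], 'world', [0.496, -0.049, 0.009])
([-0.01, 7.36, 0.24], [-0.3, -0.006, 0.001], 'world', [0.531, -0.047, 0.01])
```

```bash
python3 -m creep '[[[0,0.7,0,0,0,0,1],[0,1.4,0,-0.03,0,0,1],[0,2.0,0.05,-0.06,0,0,1],[0,2.6,0.1,-0.09,0,0,1],[0,3.2,0.1,-0.12,0,0,1],[0,3.8,0.12,-0.15,0,0,1],[0,4.3,0.14,-0.18,0,0,1],[0,4.8,0.16,-0.21,0,0,1],[0,5.2,0.18,-0.24,0,0,1],[0,5.2,0.18,-0.25,0,0,1]]]'
python3 - <<'E'
from h import *
stat()
print(goal([-.01,.012,.0095],21))
p,d=bot.read_camera('wrist'); cv2.imwrite('pics/w3.png',p)
p,d=bot.read_camera('top'); cv2.imwrite('pics/t3.png',p[150:290,220:500].repeat(2,0).repeat(2,1))
E
```

```text
t: 5.72
eef_pos: [0.5101, -0.0476, 0.0103]
tool_rot: [0.098, 0.674, 0.724, 0.109]
contact_force: [1.0, -0.0, -0.6]
gripper_width: 1.0
t 5.72 jig [-0.0312  0.0125  0.0103] tilt [-16.9   0.3   0. ] F(jig) [ 1.   -0.1  -0.58] w 1.0 q [-0.27  0.51  0.3   2.32 -1.37  0.17  2.96]
([-0.05, 2.01, 0.7], [-0.072, -0.005, -0.001], 'world', [0.531, -0.047, 0.01])
```

View pics/w3.png

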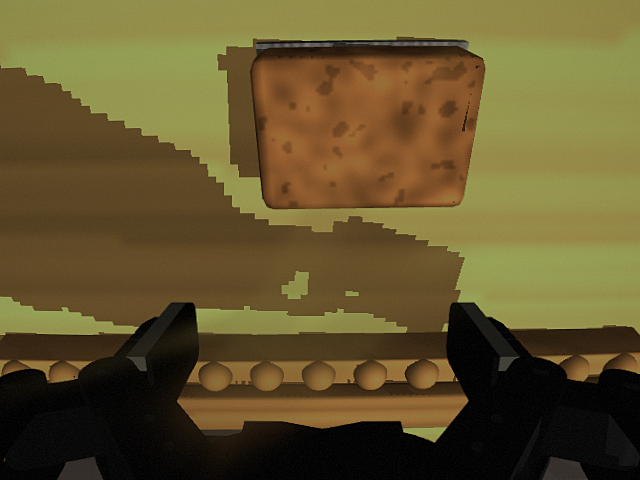

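View pics/t3.png

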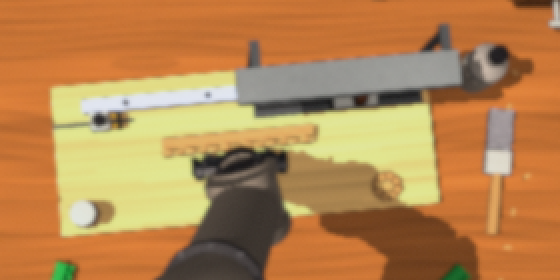

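```bash
python3 -m creep '[[[0,0.6,0.18,0,0,0,1],[0,1.1,0.32,0,0,0,1],[0,1.6,0.46,0,0,0,1],[0,2.1,0.62,-0.02,0,0,1],[0,2.1,0.62,-0.04,0,0,1]]]'
python3 - <<'E'
from h import *
stat()
print(goal([.005,.012,.0095],21))
E
```

```text
t: 6.45
eef_pos: [0.5359, -0.0463, 0.0163]
tool_rot: [0.107, 0.672, 0.722, 0.121]
contact_force: [-0.0, -0.4, 0.1]
gripper_width: 0.999
t 6.45 jig [-0.0055  0.012   0.0163] tilt [-18.6   0.5  -0. ] F(jig) [-0.06 -0.41  0.14] w 1.0 q [-0.26  0.51  0.29  2.28 -1.37  0.17  2.96]
([-0.01, 0.77, 0.98], [-0.042, -0.008, -0.001], 'world', [0.546, -0.046, 0.01])
```

```bash
python3 - <<'E'
from h import *
print(goal([-.012,.012,.016],14))
print(goal([-.012,.012,.009],14))
print(goal([-.0,.012,.009],14))
E
python3 - <<'E'
from h import *
p,d=bot.read_camera('wrist'); cv2.imwrite('pics/w4.png',p)
E
```

```text
([0.0, -0.63, -0.18], [0.08, -0.008, -0.0], 'world', [0.529, -0.047, 0.016])
([-0.01, -0.85, 0.49], [0.08, -0.008, -0.0], 'world', [0.529, -0.047, 0.009])
([-0.01, 0.28, 0.87], [0.08, -0.008, -0.0], 'world', [0.541, -0.046, 0.009])
```

View pics/w4.png

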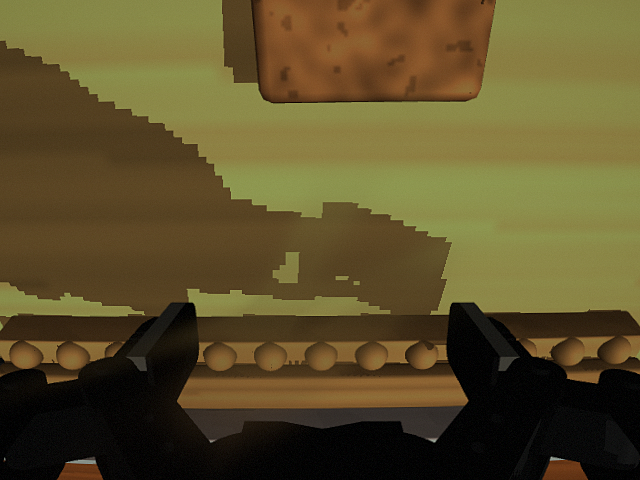

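```bash
python3 -m creep '[[[0,-0.8,-0.2,0.06,0,0,1],[0,-1.8,-0.4,0.1,0,0,1],[0,-2.4,-0.4,0.13,0,0,1],[0,-2.6,-0.4,0.15,0,0,1],[0,-2.6,-0.2,0.17,0,0,1],[0,-2.6,-0.2,0.17,0,0,1]]]'
python3 - <<'E'
from h import *
stat()
print(goal([-.032,.03,.0085],10))
E
```

```text
t: 7.25
eef_pos: [0.5109, -0.0482, 0.0099]
tool_rot: [0.05, 0.679, 0.73, 0.059]
contact_force: [-0.3, -0.6, 0.6]
gripper_width: 0.997
t 7.25 jig [-0.0305  0.0119  0.0099] tilt [-8.9  0.4 -0.1] F(jig) [-0.33 -0.54  0.57] w 1.0 q [-0.53  0.61  0.65  2.24 -1.03  0.43  2.6 ]
([1.81, -0.17, 0.13], [-0.02, -0.007, 0.001], 'world', [0.508, -0.03, 0.008])
```

```bash
python3 -m creep '[[[1.2,0,0,0,0,0,1],[2.5,0,0,0,0,0,1],[2.5,0.6,0.1,-0.02,0,0,1],[2.5,1.2,0.15,-0.04,0,0,1],[2.5,1.7,0.25,-0.06,0,0,1],[2.5,2.2,0.35,-0.08,0,0,1],[2.5,2.6,0.45,-0.1,0,0,1],[2.5,3,0.5,-0.12,0,0,1],[2.5,3,0.5,-0.12,0,0,1]]]'
python3 - <<'E'
from h import *
stat()
print(goal([.008,.037,.008],18))
p,d=bot.read_camera('wrist'); cv2.imwrite('pics/w5.png',p)
p,d=bot.read_camera('top'); cv2.imwrite('pics/t5.png',p[150:290,220:500].repeat(2,0).repeat(2,1))
E
```

```text
t: 8.38
eef_pos: [0.5386, -0.0216, 0.0098]
tool_rot: [0.09, 0.675, 0.725, 0.103]
contact_force: [0.6, -0.1, -0.5]
gripper_width: 1.003
t 8.38 jig [-0.001   0.0365  0.0098] tilt [-15.7   0.5   0. ] F(jig) [ 0.56 -0.11 -0.5 ] w 1.0 q [-0.44  0.56  0.46  2.26 -1.23  0.26  2.75]
([0.05, 0.81, 0.42], [-0.04, -0.008, -0.002], 'world', [0.548, -0.02, 0.008])
```

View pics/w5.png

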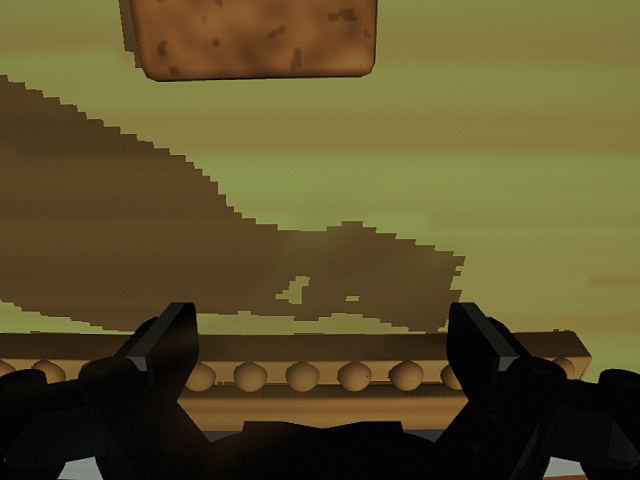

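View pics/t5.png

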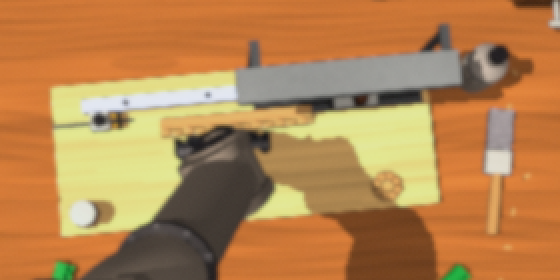

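```bash
python3 -m creep '[[[0,0.4,0.15,-0.02,0,0,1],[0,0.8,0.28,-0.04,0,0,1],[0,1.1,0.4,-0.05,0,0,1],[0,1.1,0.4,-0.05,0,0,1]]]'
python3 - <<'E'
from h import *
stat()
E
python3 -m creep '[[[0,0.15,0.05,0,0,0,1],[0,0.3,0.1,0,0,0,1]]]'
python3 - <<'E'
from h import *
stat()
p,d=bot.read_camera('wrist'); cv2.imwrite('pics/w6.png',p)
E
```

```text
t: 8.98
eef_pos: [0.551, -0.0204, 0.0097]
tool_rot: [0.107, 0.673, 0.722, 0.12]
contact_force: [-0.3, -0.4, 0.9]
gripper_width: 0.998
t 8.97 jig [0.0115 0.0367 0.0097] tilt [-18.5   0.5  -0. ] F(jig) [-0.29 -0.42  0.88] w 1.0 q [-0.33  0.54  0.32  2.26 -1.37  0.17  2.89]
t: 9.22
eef_pos: [0.554, -0.0201, 0.0096]
tool_rot: [0.107, 0.672, 0.722, 0.12]
contact_force: [-0.7, -0.8, -0.2]
gripper_width: 1.005
t 9.22 jig [0.0145 0.0369 0.0096] tilt [-18.5   0.4  -0. ] F(jig) [-0.78 -0.78 -0.22] w 1.0 q [-0.34  0.55  0.33  2.25 -1.36  0.18  2.88]
```

View pics/w6.png

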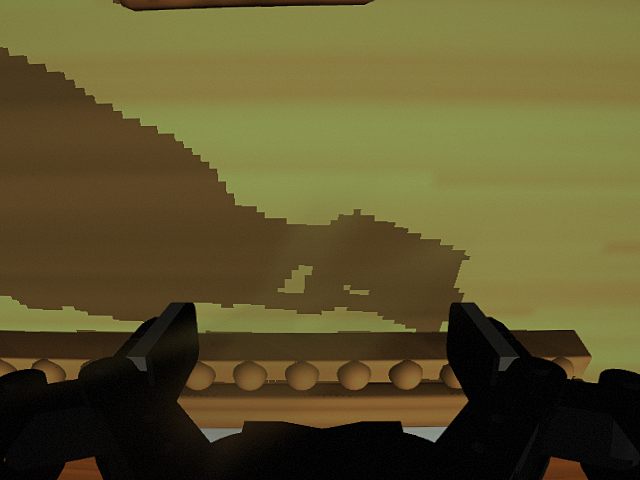

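```bash
for i in 1; do python3 -m creep '[[[0,0.1,0.03,0,0,0,1],[0,0.2,0.06,0,0,0,1],[0,0.2,0.06,0,0,0,1]]]'; python3 -c "
from h import *
stat()"; done
```

```text
t: 9.65
eef_pos: [0.5562, -0.0198, 0.0098]
tool_rot: [0.107, 0.672, 0.723, 0.12]
contact_force: [-0.3, -0.6, -0.1]
gripper_width: 1.0
t 9.65 jig [0.0167 0.037  0.0098] tilt [-18.5   0.5  -0. ] F(jig) [-0.36 -0.59 -0.09] w 1.0 q [-0.35  0.55  0.34  2.25 -1.35  0.18  2.87]
```

```bash
python3 -m creep '[[[0,0.1,0.03,0,0,0,1],[0,0.2,0.06,0,0,0,1],[0,0.2,0.06,0,0,0,1]]]'; python3 -c "
from h import *
stat()"
```

```text
t: 10.02
eef_pos: [0.5577, -0.0198, 0.0097]
tool_rot: [0.106, 0.672, 0.722, 0.12]
contact_force: [-2.3, 0.6, -0.2]
gripper_width: 1.002
t 10.03 jig [0.0182 0.0369 0.0097] tilt [-18.5   0.5  -0. ] F(jig) [-2.21  0.78 -0.17] w 1.0 q [-0.35  0.55  0.35  2.24 -1.34  0.19  2.87]
```

```bash
python3 -m creep '[[[0,0.1,0.03,0,0,0,1],[0,0.15,0.05,0,0,0,1],[0,0.15,0.05,0,0,0,1]]]'; python3 -c "
from h import *
stat()
p,d=bot.read_camera('top'); cv2.imwrite('pics/t7.png',cv2.resize(p[150:290,220:500],None,fx=2.8,fy=2.8,interpolation=2))
p,d=bot.read_camera('wrist'); cv2.imwrite('pics/w7.png',p)
"
```

```text
t: 10.4
eef_pos: [0.5579, -0.0198, 0.0093]
tool_rot: [0.106, 0.673, 0.723, 0.12]
contact_force: [-7.5, 0.0, 5.1]
gripper_width: 1.0
t 10.4 jig [0.0184 0.0369 0.0093] tilt [-18.4   0.5  -0. ] F(jig) [-7.46  0.54  5.08] w 1.0 q [-0.36  0.56  0.35  2.24 -1.34  0.19  2.86]
```

View pics/t7.png

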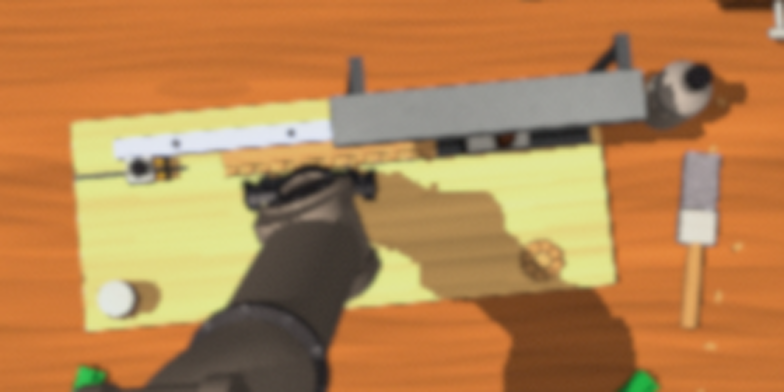

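View pics/w7.png

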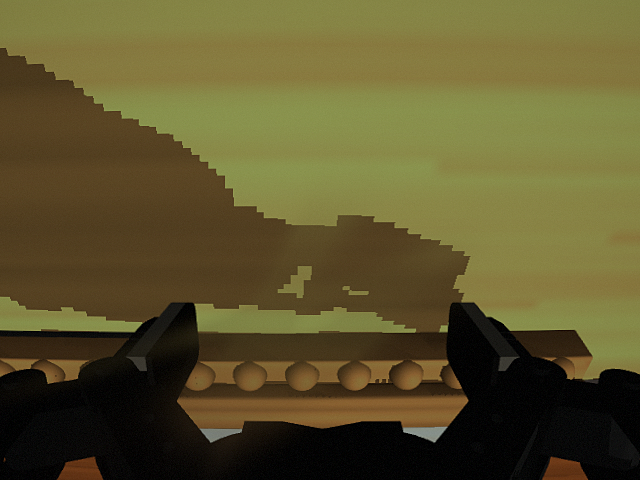

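```bash
python3 -m creep '[[[0,-1,-0.3,0,0,0,1],[0,-2,-0.7,0,0,0,1],[0,-2.85,-0.95,0.05,0,0,1],[0,-3.5,-3,0.15,0,0,1],[0,-2.5,-7,0.2,0,0,1],[0,-1,-12,0.2,0,0,1],[0,-1,-14,0.2,0,0,1],[0,-1,-14,0.2,0,0,1]]]'
python3 - <<'E'
from h import *
stat()
k=cal('wrist'); Rm=cv2.Rodrigues(k[2])[0]; c,r,o=cur(); print('cam in tool',r.inv().apply((-Rm.T@k[3]).ravel()-c), r.inv().apply(Rm[2]))
print(goal([-.09,-.18,.2],10))
E
```

```text
t: 11.5
eef_pos: [0.5066, -0.0242, 0.1406]
tool_rot: [0.04, 0.68, 0.731, 0.049]
contact_force: [-0.0, 0.1, -0.1]
gripper_width: 1.003
t 11.5 jig [-0.0331  0.0362  0.1406] tilt [-7.2  0.5 -0.1] F(jig) [-0.01  0.09 -0.14] w 1.0 q [-0.91  0.45  1.07  2.17 -0.66  0.72  2.23]
cam in tool [ 1.17880091e-04 -6.72578071e-02 -1.41849290e-01] [0.001298   0.26248903 0.9649341 ]
([-21.55, -4.91, -6.81], [-0.048, -0.009, 0.0], 'world', [0.465, -0.244, 0.2])
```

```bash
python3 -m creep '[[[-2,-2.5,-3,0,0,0,0.8],[-6,-4.9,-6.5,0,0,0,0.8],[-12,-4.9,-6.5,0,0,0,0.7],[-18,-4.9,-6.5,-0.05,0,0,0.7],[-21.5,-4.9,-6.5,-0.1,0,0,0.7],[-21.5,-4.9,-6.5,-0.2,0,0,0.7],[-21.5,-4.9,-6.5,-0.2,0,0,0.7]]]'
python3 - <<'E'
from h import *
stat()
p,d=bot.read_camera('wrist'); cv2.imwrite('pics/w8.png',p)
p,d=bot.read_camera('top'); cv2.imwrite('pics/t8.png',cv2.resize(p[150:290,220:500],None,fx=2.8,fy=2.8,interpolation=2))
print(goal([-.06,-.18,.17],30))
E
```

```text
t: 12.38
eef_pos: [0.4629, -0.244, 0.1952]
tool_rot: [0.105, 0.674, 0.721, 0.121]
contact_force: [-0.5, 0.7, 0.5]
gripper_width: 0.695
t 12.38 jig [-0.0923 -0.18    0.1952] tilt [-18.4   0.6   0.2] F(jig) [-0.43  0.7   0.49] w 0.69 q [-0.41  0.24  1.03  2.19 -0.68  0.68  2.73]
([-0.14, 2.01, 3.39], [-0.202, -0.009, -0.001], 'world', [0.495, -0.242, 0.17])
```

View pics/w8.png

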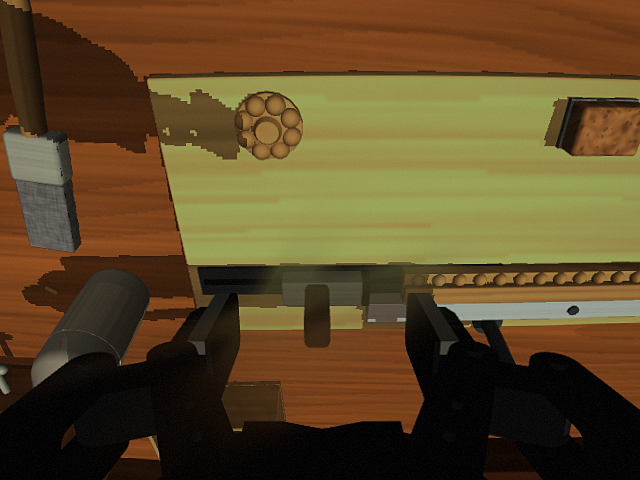

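View pics/t8.png

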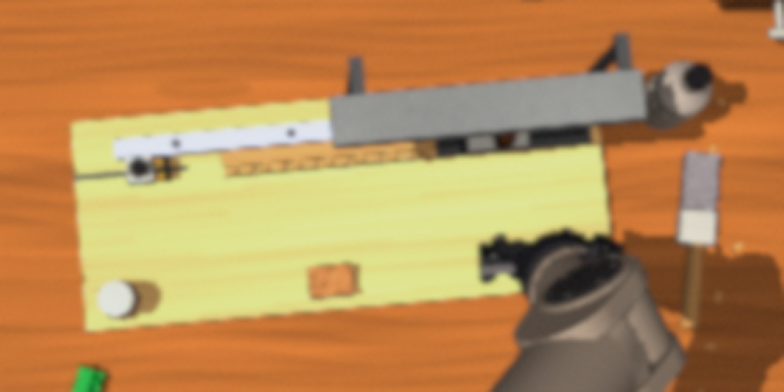

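Run:
```python
from h import *
k=cal('wrist')
print('grip edges z.085',inv2(J,ray_z([(305,340),(329,340)],.085,k)).round(4).tolist())
print('grip edges z.045',inv2(J,ray_z([(304,296),(330,296)],.045,k)).round(4).tolist())
print('carriage',inv2(J,ray_z([(283,290),(362,290)],.03,k)).round(4).tolist())
print('strip R end, base edge',inv2(J,ray_z([(403,283)],.022,k)).round(4).tolist(), 'board corner',inv2(J,ray_z([(148,76)],.015,k)).round(4), 'rail R end top',inv2(J,ray_z([(365,323)],.033,k)).round(4))
for n in('jaw_grip','jaw_face','strip'):
  print(n,[(r['xy'],round(r['p'],2)) for r in bot.find_in('wrist',n)][:2])
p=cv2.imread('pics/w8.png')[250:360,260:440]; cv2.imwrite('pics/w8c.png',cv2.resize(p,None,fx=4.4,fy=4.4,interpolation=2))
```

```text
grip edges z.085 [[0.0437, -0.1903, 0.085], [0.0438, -0.172, 0.085]]
grip edges z.045 [[0.0343, -0.1919, 0.045], [0.0345, -0.1703, 0.045]]
carriage [[0.0406, -0.2106, 0.03], [0.041, -0.142, 0.03]]
strip R end, base edge [[0.0401, -0.1049, 0.022]] board corner [[-0.1354 -0.2947  0.015 ]] rail R end top [[ 0.078  -0.1374  0.033 ]]
jaw_grip [([321.3, 296.1], 0.76)]
jaw_face [([324.0, 293.9], 0.79)]
strip [([525.3, 278.8], 0.76)]
```

View pics/w8c.png

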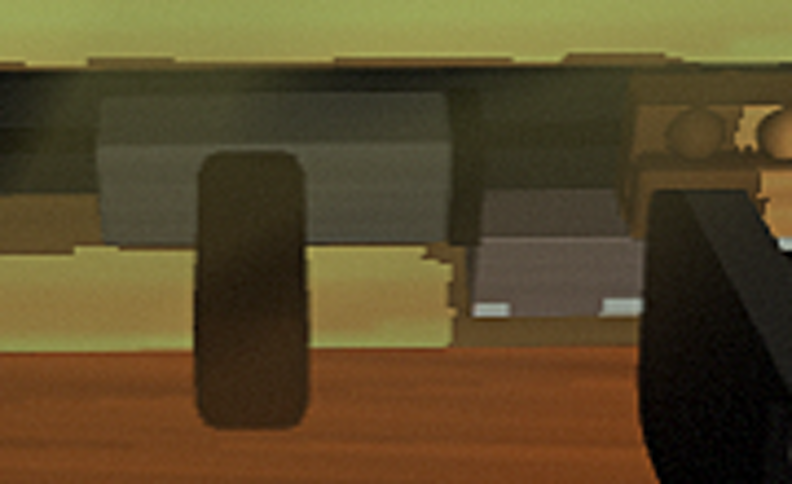

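Run:
```python
from h import *
print(goal([-.045,-.183,.167],38))
```

```text
([-0.47, 3.22, 4.15], [-0.341, -0.009, 0.001], 'world', [0.51, -0.244, 0.167])
```

```bash
python3 -m creep '[[[0,1,1,-0.1,0,0,0.7],[-0.2,2,2.5,-0.2,0,0,0.7],[-0.45,3.2,4.1,-0.34,-0.01,0,0.7],[-0.45,3.2,4.1,-0.34,-0.01,0,0.7],[-0.45,3.2,4.1,-0.34,-0.01,0,0.7]]]'
python3 - <<'E'
from h import *
stat()
print(goal([.046,-.183,.0514],38))
p,d=bot.read_camera('wrist'); cv2.imwrite('pics/w9.png',p)
p,d=bot.read_camera('scene'); cv2.imwrite('pics/s9.png',p)
E
```

```text
t: 13.25
eef_pos: [0.4851, -0.2474, 0.1391]
tool_rot: [0.154, 0.658, 0.715, 0.177]
contact_force: [-0.3, 0.6, -0.3]
gripper_width: 0.698
t 13.25 jig [-0.0703 -0.185   0.1391] tilt [-27.1   0.9  -0.7] F(jig) [-0.28  0.66 -0.3 ] w 0.7 q [ 0.53  0.27 -0.02  2.24 -0.84  0.36  2.93]
([-0.08, 6.36, 13.11], [-0.19, -0.018, 0.006], 'world', [0.601, -0.237, 0.051])
```

View pics/w9.png

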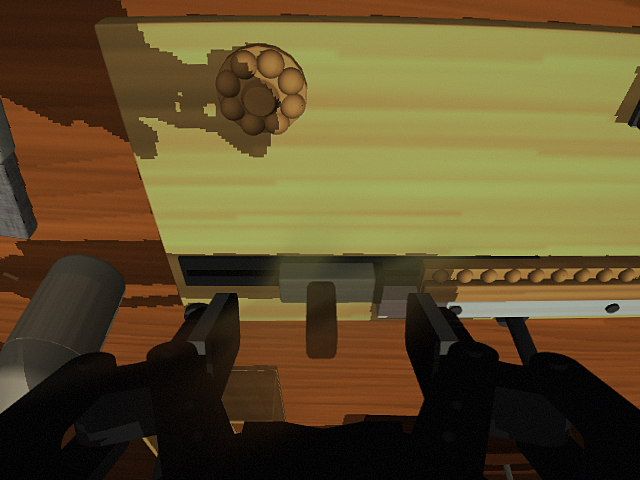

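View pics/s9.png

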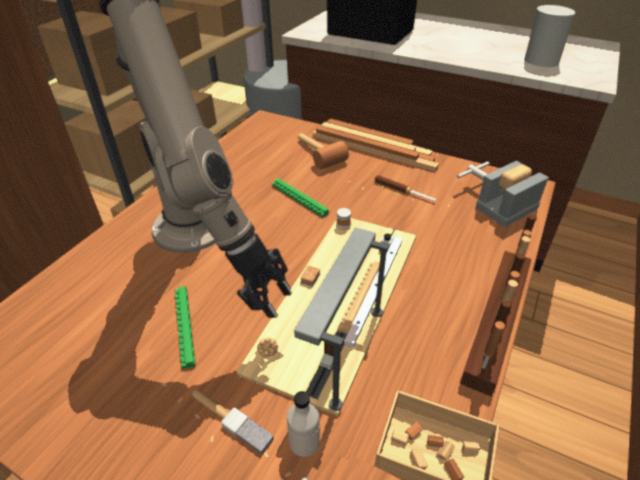

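```bash
python3 - <<'E'
from h import *
print(goal([-.01,-.183,.125],33))
E
python3 -m creep '[[[0,1,1,-0.02,0,0,0.7],[0,2,2,-0.04,0,0,0.7],[0,3,3,-0.06,0,0,0.7],[0.1,4,4.2,-0.08,0,0,0.7],[0.1,4.4,4.2,-0.1,0,0,0.7],[0.1,4.4,4.2,-0.1,0,0,0.7]]]'
python3 - <<'E'
from h import *
stat()
print(goal([.046,-.183,.0514],35))
E
```

```text
([0.21, 4.9, 4.05], [-0.103, -0.018, 0.002], 'world', [0.545, -0.241, 0.125])
t: 14.1
eef_pos: [0.5425, -0.2421, 0.1218]
tool_rot: [0.186, 0.65, 0.705, 0.211]
contact_force: [-0.9, 0.4, -1.3]
gripper_width: 0.696
t 14.1 jig [-0.0127 -0.1837  0.1218] tilt [-32.7   0.9  -0.5] F(jig) [-0.84  0.5  -1.26] w 0.7 q [ 0.88  0.4  -0.47  2.19 -0.86  0.17  2.95]
([-0.09, 1.13, 9.1], [-0.039, -0.017, 0.004], 'world', [0.601, -0.237, 0.051])
```

```bash
python3 -m creep '[[[0,0.3,2,0,0,0,0.7],[0,0.6,4,0,0,0,0.7],[-0.05,0.9,6,0,0,0,0.7],[-0.05,1.0,6.5,0,0,0,0.7],[-0.05,1.0,6.5,0,0,0,0.7]]]'
python3 - <<'E'
from h import *
stat()
print(goal([.0454,-.183,.051],33))
p,d=bot.read_camera('wrist'); cv2.imwrite('pics/w10.png',p)
p,d=bot.read_camera('scene'); cv2.imwrite('pics/s10.png',p[150:450,180:480].repeat(2,0).repeat(2,1))
E
```

```text
t: 14.72
eef_pos: [0.5901, -0.2447, 0.0871]
tool_rot: [0.173, 0.651, 0.709, 0.209]
contact_force: [-1.5, -1.1, -0.5]
gripper_width: 0.698
t 14.72 jig [ 0.0345 -0.1898  0.0871] tilt [-31.4   1.8  -0.7] F(jig) [-1.56 -0.94 -0.47] w 0.7 q [ 0.73  0.5  -0.35  2.1  -0.89  0.17  2.96]
([0.56, -0.95, 3.67], [-0.028, -0.033, 0.003], 'world', [0.6, -0.237, 0.051])
```

View pics/w10.png

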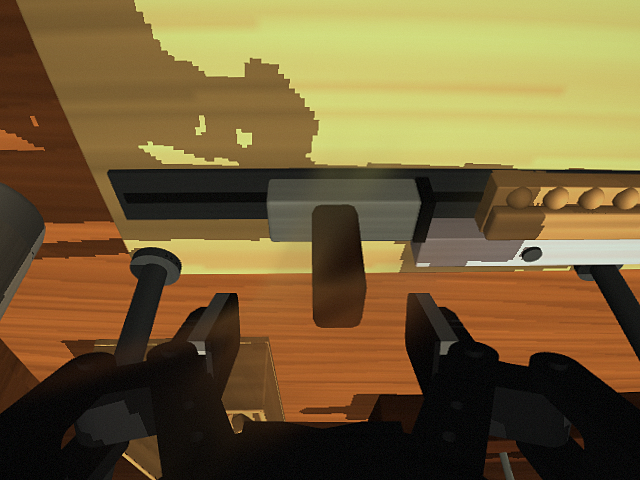

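View pics/s10.png

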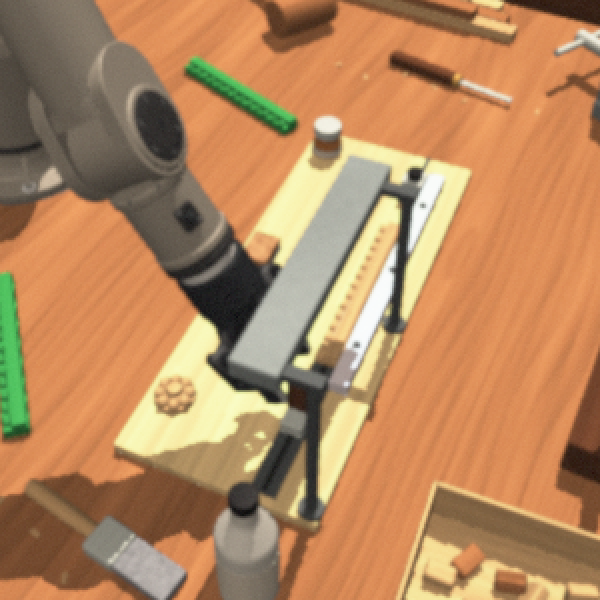

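```bash
python3 -m creep '[[[0,0,-3,0,0,0,0.7],[0,-0.5,-6,0,0,0,0.7],[0,-2,-9,0,0,0,0.7],[0,-4,-11,0.05,0,0,0.7],[0,-5,-11.5,0.1,0,0,0.7],[0,-5,-11.5,0.1,0,0,0.7]]]'
python3 - <<'E'
from h import *
stat()
E
```

```text
t: 15.58
eef_pos: [0.4877, -0.2568, 0.1602]
tool_rot: [0.142, 0.66, 0.718, 0.173]
contact_force: [0.8, -0.9, -0.5]
gripper_width: 0.698
t 15.57 jig [-0.0684 -0.1945  0.1602] tilt [-25.8   1.7  -0.7] F(jig) [ 0.71 -0.93 -0.46] w 0.7 q [ 0.64  0.25 -0.12  2.18 -0.63  0.43  2.72]
```

```bash
python3 -m creep '[[[0,0,0,0,0,-0.18,0.7],[0,0,0,0,0,-0.36,0.7],[0,0,0,0,0,-0.54,0.7],[0,0,0,0,0,-0.72,0.7],[0,0,0,0,0,-0.9,0.7]]]'
python3 - <<'E'
from h import *
stat()
E
```

```text
t: 16.2
eef_pos: [0.4879, -0.2563, 0.1598]
tool_rot: [0.203, 0.279, 0.934, 0.095]
contact_force: [-0.1, 0.1, -1.6]
gripper_width: 0.698
t 16.2 jig [-0.0682 -0.194   0.1598] tilt [-24.9 -10.1 -51.7] F(jig) [-0.1   0.09 -1.65] w 0.7 q [ 1.33  0.39 -0.94  2.14  0.13  0.39  2.95]
```

```bash
python3 -m creep '[[[0,0,0,0,0,0.18,0.7],[0,0,0,0,0,0.36,0.7],[0,0,0,0,0,0.54,0.7],[0,0,0,0,0,0.72,0.7],[0,0,0,0,0,0.9,0.7]]]'
python3 - <<'E'
from h import *
stat()
E
```

```text
t: 16.82
eef_pos: [0.4879, -0.2562, 0.1593]
tool_rot: [0.14, 0.662, 0.716, 0.174]
contact_force: [0.4, 0.1, -0.4]
gripper_width: 0.7
t 16.82 jig [-0.0682 -0.1939  0.1593] tilt [-25.8   1.9  -0.4] F(jig) [ 0.36  0.09 -0.39] w 0.7 q [ 1.15  0.32 -0.71  2.15 -0.16  0.38  2.29]
```

Run:
```python
from h import *
print(goal([-.01,-.183,.13],35))
```

```text
([0.92, 3.97, 5.2], [-0.161, -0.033, -0.003], 'world', [0.545, -0.241, 0.13])
```

```bash
python3 -m creep '[[[0.3,1,1.2,-0.04,-0.01,0,0.7],[0.6,2,2.5,-0.08,-0.02,0,0.7],[0.9,3,4,-0.12,-0.03,0,0.7],[0.9,4,5.2,-0.16,-0.03,0,0.7],[0.9,4,5.2,-0.16,-0.03,0,0.7],[0.9,4,5.2,-0.16,-0.03,0,0.7]]]'
python3 - <<'E'
from h import *
stat()
print(goal([.0454,-.183,.051],35))
E
```

```text
t: 17.58
eef_pos: [0.5464, -0.2441, 0.1367]
tool_rot: [0.197, 0.649, 0.701, 0.219]
contact_force: [-0.6, 1.0, 0.5]
gripper_width: 0.698
t 17.57 jig [-0.009  -0.186   0.1367] tilt [-34.3   0.6  -0.3] F(jig) [-0.55  1.    0.5 ] w 0.7 q [ 0.93  0.38 -0.52  2.18 -0.86  0.17  2.96]
([0.19, -0.34, 10.15], [-0.012, -0.011, 0.002], 'world', [0.6, -0.237, 0.051])
```

```bash
python3 - <<'E'
from h import *
print(goal([.03,-.183,.085],30))
E
python3 -m creep '[[[0.1,0,1,0.02,0,0,0.7],[0.2,0,2,0.05,-0.01,0,0.7],[0.3,-0.3,4,0.06,-0.01,0,0.7],[0.3,-0.4,5.5,0.07,-0.01,0,0.7],[0.3,-0.5,6.5,0.07,-0.01,0,0.7],[0.3,-0.5,6.5,0.07,-0.01,0,0.7]]]'
python3 - <<'E'
from h import *
stat()
print(goal([.0445,-.183,.0505],30))
E
```

```text
([0.23, 0.3, 6.47], [0.075, -0.011, 0.003], 'world', [0.585, -0.238, 0.085])
t: 18.32
eef_pos: [0.5802, -0.2403, 0.0853]
tool_rot: [0.173, 0.657, 0.709, 0.19]
contact_force: [0.4, 0.8, 0.3]
gripper_width: 0.701
t 18.32 jig [ 0.025  -0.1847  0.0853] tilt [-29.8   0.3  -0.3] F(jig) [0.48 0.82 0.27] w 0.7 q [ 0.62  0.47 -0.25  2.12 -0.92  0.17  2.96]
([0.14, -0.04, 3.99], [-0.004, -0.007, 0.004], 'world', [0.6, -0.237, 0.05])
```

```bash
python3 -m creep '[[[0.05,0,1.2,0,0,0,0.7],[0.1,0,2.4,0,0,0,0.7],[0.1,0,3.4,0,0,0,0.7],[0.1,0,4,0,0,0,0.7],[0.1,0,4,0,0,0,0.7]]]'
python3 - <<'E'
from h import *
stat()
p,d=bot.read_camera('wrist'); cv2.imwrite('pics/w11.png',p)
p,d=bot.read_camera('scene'); cv2.imwrite('pics/s11.png',p[150:450,180:480].repeat(2,0).repeat(2,1))
E
```

```text
t: 18.95
eef_pos: [0.604, -0.2414, 0.0597]
tool_rot: [0.163, 0.658, 0.711, 0.187]
contact_force: [0.1, 0.4, 0.6]
gripper_width: 0.699
t 18.95 jig [ 0.0486 -0.1875  0.0597] tilt [-28.8   1.   -0.3] F(jig) [0.16 0.42 0.64] w 0.7 q [ 0.57  0.54 -0.21  2.07 -0.93  0.17  2.96]
```

View pics/w11.png

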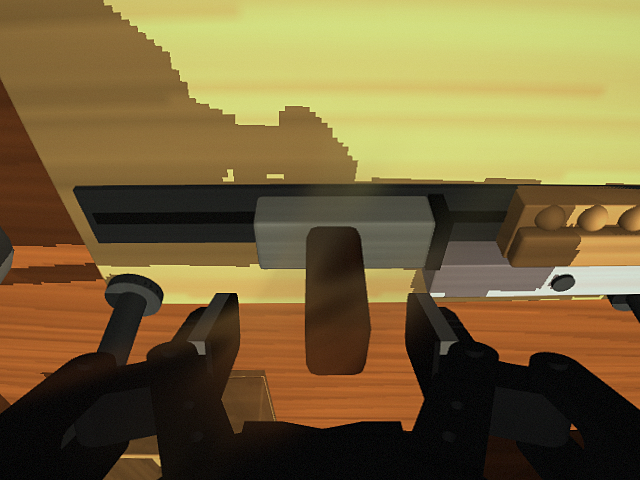

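View pics/s11.png

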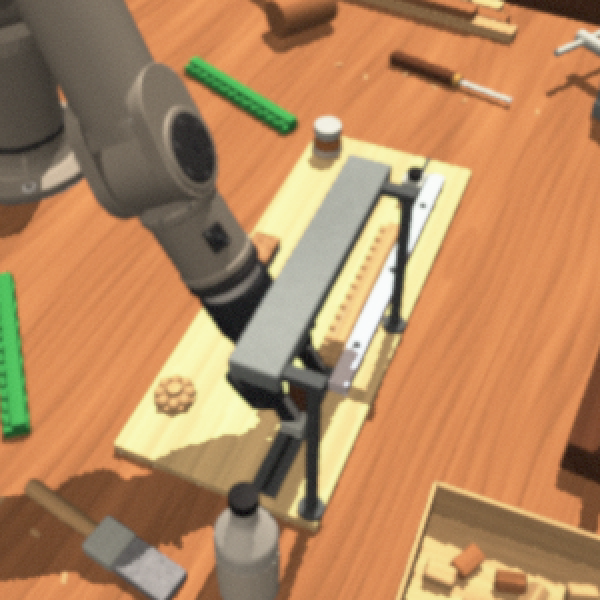

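```bash
python3 -m creep '[[[0.2,-0.4,0.3,0,0,0,0.7],[0.4,-0.8,0.6,0,0,0,0.7],[0.4,-0.8,0.6,0,0,0,0.7]]]'
python3 - <<'E'
from h import *
stat()
E
```

```text
t: 19.42
eef_pos: [0.6008, -0.2395, 0.0549]
tool_rot: [0.159, 0.659, 0.711, 0.186]
contact_force: [0.5, -0.1, 0.2]
gripper_width: 0.698
t 19.43 jig [ 0.0456 -0.1853  0.0549] tilt [-28.3   1.2  -0.3] F(jig) [ 0.49 -0.1   0.17] w 0.7 q [ 0.57  0.54 -0.21  2.07 -0.93  0.17  2.96]
```

```bash
python3 -m creep '[[[0,0,0,0,0,0,0.4],[0,0,0,0,0,0,0.25],[0,0,0,0,0,0,0.1],[0,0,0,0,0,0,0.1],[0,0,0,0,0,0,0.1]]]' 30
python3 - <<'E'
from h import *
stat()
print('strip/jaw'); k=cal('wrist'); p,d=bot.read_camera('wrist'); cv2.imwrite('pics/w12.png',p)
E
```

```text
t: 20.05
eef_pos: [0.601, -0.2386, 0.0552]
tool_rot: [0.159, 0.659, 0.711, 0.187]
contact_force: [-2.3, 4.4, 4.9]
gripper_width: 0.238
t 20.05 jig [ 0.0458 -0.1844  0.0552] tilt [-28.4   1.3  -0.3] F(jig) [-1.97  4.52  4.94] w 0.24 q [ 0.57  0.54 -0.21  2.07 -0.93  0.17  2.96]
strip/jaw
```

View pics/w12.png

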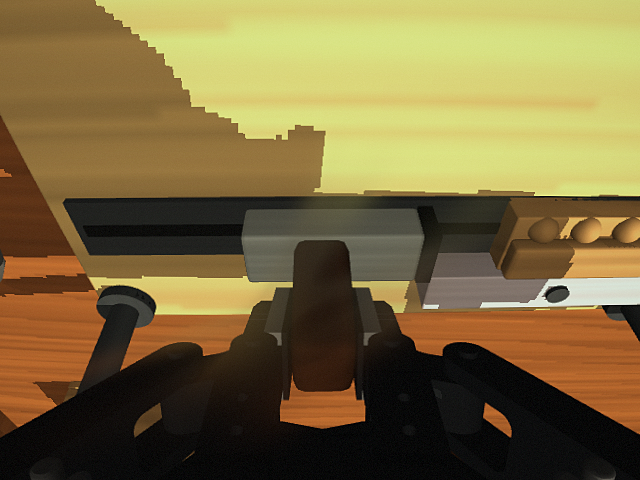

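```bash
python3 - <<'E'
from h import *
p,r,o=cur(); print(r.inv().apply(R.from_euler('z',J[2]).apply([0,1,0])))
E
python3 -m creep '[[[0.4,0,0,0,0,0,0.1],[0.9,0,0,0,0,0,0.1],[1.4,0,0,0,0,0,0.1],[1.9,0,0,0,0,0,0.1],[2.4,0,0,0,0,0,0.1],[2.9,0,0,0,0,0,0.1],[3.4,0,0,0,0,0,0.1]]]'
python3 - <<'E'
from h import *
stat()
E
```

```text
[9.99737602e-01 3.76339629e-04 2.29038117e-02]
t: 20.98
eef_pos: [0.598, -0.2093, 0.0564]
tool_rot: [0.152, 0.661, 0.711, 0.183]
contact_force: [14.8, -6.8, -36.0]
gripper_width: 0.228
t 20.98 jig [ 0.045  -0.155   0.0564] tilt [-27.5   1.5  -0.1] F(jig) [ 14.33  -7.8  -36.05] w 0.23 q [ 0.47  0.52 -0.15  2.1  -1.    0.17  2.96]
```

```bash
python3 -m creep '[[[0,-0.1,0.15,0.03,0,0,0.1],[0,-0.15,0.25,0.04,0,0,0.1],[0,-0.15,0.25,0.04,0,0,0.1]]]'
python3 - <<'E'
from h import *
stat()
E
```

```text
t: 21.35
eef_pos: [0.5978, -0.2091, 0.0559]
tool_rot: [0.141, 0.663, 0.715, 0.168]
contact_force: [-5.2, -2.9, -6.4]
gripper_width: 0.231
t 21.35 jig [ 0.0448 -0.1548  0.0559] tilt [-25.3   1.4  -0.2] F(jig) [-5.35 -2.57 -6.38] w 0.23 q [ 0.35  0.52 -0.02  2.09 -0.94  0.23  2.87]
```

Run:
```python
from h import *
p,d=bot.read_camera('scene'); cv2.imwrite('pics/s13.png',cv2.resize(p[220:400,260:440],None,fx=3.3,fy=3.3,interpolation=2))
k=cal('scene')
# depth cloud -> jig frame, look for points near bar underside, x<.03, z .1-.25
v,u=np.mgrid[0:480,0:640]; m=d>0
n=cv2.undistortPoints(np.c_[u[m],v[m]].astype(float).reshape(-1,1,2),k[0],k[1])[:,0]
Rm=cv2.Rodrigues(k[2])[0]; W=(np.c_[n,np.ones(len(n))]*d[m][:,None]-k[3].ravel())@Rm
Q=inv2(J,W); s=(np.abs(Q[:,1]+.15)<.08)&(Q[:,2]>.1)&(Q[:,2]<.32)&(Q[:,0]>-.15)&(Q[:,0]<.07)
Q=Q[s]
for z in np.arange(.1,.32,.02):
  t=Q[(Q[:,2]>=z)&(Q[:,2]<z+.02)]
  if len(t): print(round(z,2),len(t),'xmax',t[:,0].max().round(3),'x pct',np.percentile(t[:,0],[5,50,95]).round(3))
```

```text
0.1 77 xmax 0.04 x pct [0.031 0.035 0.038]
0.16 30 xmax -0.009 x pct [-0.031 -0.019 -0.011]
0.18 93 xmax -0.003 x pct [-0.037 -0.019 -0.004]
0.2 235 xmax 0.065 x pct [-0.045 -0.014  0.006]
0.22 1061 xmax 0.065 x pct [-0.037  0.035  0.065]
0.24 1289 xmax 0.065 x pct [-0.043  0.031  0.06 ]
0.26 374 xmax -0.006 x pct [-0.068 -0.027 -0.01 ]
0.28 394 xmax -0.014 x pct [-0.076 -0.037 -0.019]
0.3 493 xmax -0.025 x pct [-0.097 -0.053 -0.03 ]
```

View pics/s13.png

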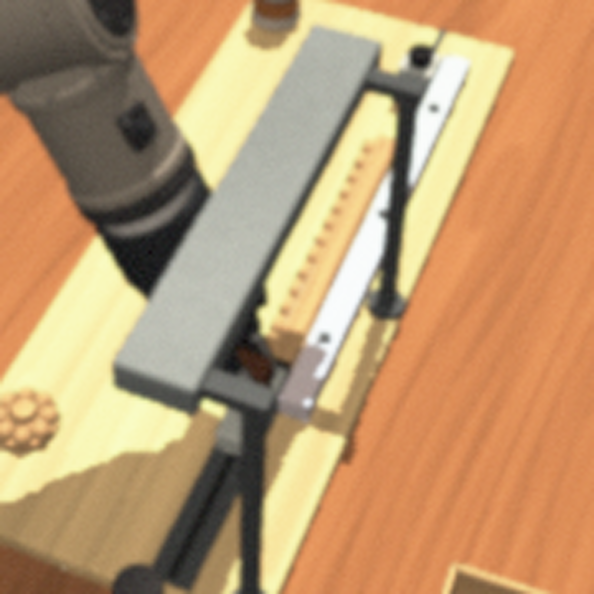

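Run:
```python
from h import *
k=cal('wrist'); Rm=cv2.Rodrigues(k[2])[0]; cp=(-Rm.T@k[3]).ravel(); c,r,o=cur(); print('cam world',cp.round(3),'jig',inv2(J,cp).round(3))
p,d=bot.read_camera('top'); kt=cal('top'); u=proj(cp,kt)[0]; Rt=cv2.Rodrigues(kt[2])[0]; print(u,'depth of cam',(Rt@cp+kt[3].ravel())[2]); x,y=u.astype(int); print(d[y-8:y+9:2,x-8:x+9:2].round(3))
cv2.imwrite('pics/t14.png',cv2.resize(p[y-50:y+50,x-70:x+70],None,fx=5,fy=5,interpolation=2))
```

```text
cam world [ 0.477 -0.221  0.155] jig [[-0.077 -0.158  0.155]]
[399.19587731 231.32211602] depth of cam 1.4931437972678125
[[1.275 1.269 1.268 1.26  1.254 1.25  1.247 1.242 1.242]
 [1.262 1.254 1.253 1.248 1.244 1.244 1.234 1.231 1.227]
 [1.253 1.241 1.24  1.235 1.232 1.229 1.221 1.223 1.211]
 [1.64  1.239 1.232 1.227 1.224 1.219 1.214 1.213 1.207]
 [1.641 1.237 1.226 1.222 1.218 1.211 1.208 1.201 1.195]
 [1.637 1.239 1.228 1.221 1.215 1.207 1.195 1.193 1.185]
 [1.631 1.627 1.235 1.219 1.205 1.194 1.182 1.179 1.174]
 [1.635 0.    1.239 1.207 1.198 1.185 1.176 1.169 1.165]
 [1.63  1.627 1.226 1.198 1.188 1.173 1.163 1.159 1.152]]
```

View pics/t14.png

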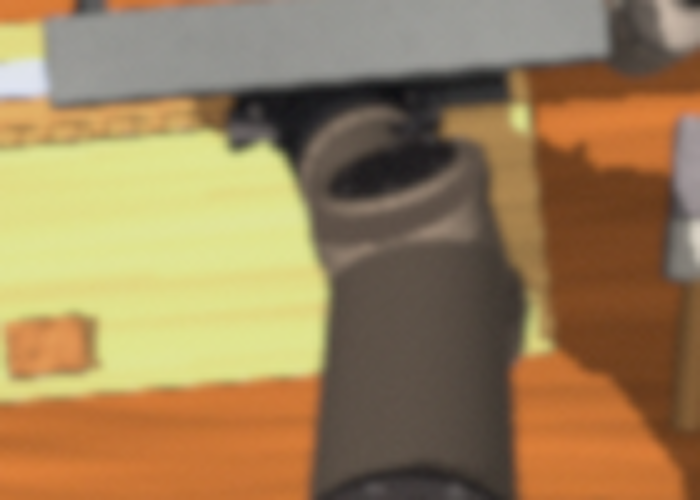

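```bash
python3 -m creep '[[[0,0,0,0,0,0,0.5],[0,0,0,0,0,0,0.5]]]'
python3 - <<'E'
from h import *
stat()
print(goal([.036,-.155,.055],27))
E
```

```text
t: 21.7
eef_pos: [0.601, -0.2072, 0.0582]
tool_rot: [0.142, 0.662, 0.716, 0.171]
contact_force: [-1.2, -0.6, -0.7]
gripper_width: 0.496
t 21.7 jig [ 0.0481 -0.1531  0.0582] tilt [-25.6   1.5  -0.4] F(jig) [-1.19 -0.53 -0.65] w 0.5 q [ 0.36  0.52 -0.03  2.09 -0.94  0.23  2.87]
([-0.18, -1.23, -0.24], [-0.024, -0.027, 0.0], 'world', [0.589, -0.21, 0.055])
```

```bash
python3 -m creep '[[[-0.1,-0.6,-0.1,0,-0.02,0,0.5],[-0.18,-1.2,-0.15,-0.01,-0.027,0,0.5],[-0.18,-1.2,-0.15,-0.01,-0.027,0,0.5]]]'
python3 - <<'E'
from h import *
stat()
E
python3 -m creep '[[[0,0,0,0,0,0,0.3],[0,0,0,0,0,0,0.1],[0,0,0,0,0,0,0.1],[0,0,0,0,0,0,0.1]]]' 30
python3 - <<'E'
from h import *
stat()
p,r,o=cur(); print(r.inv().apply(R.from_euler('z',J[2]).apply([0,1,0])))
E
```

```text
t: 22.08
eef_pos: [0.5884, -0.2098, 0.0538]
tool_rot: [0.154, 0.664, 0.713, 0.165]
contact_force: [0.8, -0.3, 1.2]
gripper_width: 0.5
t 22.07 jig [ 0.0353 -0.1548  0.0538] tilt [-26.1  -0.    0. ] F(jig) [ 0.8  -0.38  1.23] w 0.5 q [ 0.39  0.51 -0.06  2.12 -1.02  0.17  2.96]
t: 22.58
eef_pos: [0.5895, -0.2103, 0.0544]
tool_rot: [0.155, 0.664, 0.713, 0.165]
contact_force: [-1.0, 0.7, 4.5]
gripper_width: 0.231
t 22.57 jig [ 0.0364 -0.1553  0.0544] tilt [-26.2  -0.1  -0. ] F(jig) [-0.95  0.79  4.54] w 0.23 q [ 0.39  0.51 -0.06  2.12 -1.02  0.17  2.96]
[ 9.99999480e-01  5.51647635e-04 -8.57908372e-04]
```

```bash
python3 -m creep '[[[0.3,0,0,0.015,0,0,0.1],[0.7,0,0,0.025,0,0,0.1],[1.1,0,0,0.035,0,0,0.1],[1.5,0,0,0.04,0,0,0.1],[1.5,0,0,0.04,0,0,0.1]]]'
python3 - <<'E'
from h import *
stat()
E
```

```text
t: 23.2
eef_pos: [0.588, -0.1992, 0.0542]
tool_rot: [0.143, 0.668, 0.715, 0.149]
contact_force: [-0.5, -6.2, -0.6]
gripper_width: 0.225
t 23.2 jig [ 0.0357 -0.1442  0.0542] tilt [-23.9  -0.4   0.2] F(jig) [-0.98 -6.1  -0.6 ] w 0.23 q [ 0.24  0.5   0.08  2.12 -0.96  0.22  2.85]
```

```bash
python3 -m creep '[[[0.4,0,0,0,0,0,0.1],[0.8,0,0,0,0,0,0.1],[1.2,0,0,0,0,0,0.1],[1.6,0,0,0,0,0,0.1],[1.6,0,0,0,0,0,0.1]]]'
python3 - <<'E'
from h import *
stat()
p,d=bot.read_camera('wrist'); cv2.imwrite('pics/w15.png',p)
p,d=bot.read_camera('top'); cv2.imwrite('pics/t15.png',cv2.resize(p[150:290,220:500],None,fx=2.8,fy=2.8,interpolation=2))
E
```

```text
t: 23.82
eef_pos: [0.5869, -0.1834, 0.0542]
tool_rot: [0.143, 0.668, 0.714, 0.149]
contact_force: [-0.8, -8.1, -1.2]
gripper_width: 0.226
t 23.82 jig [ 0.0357 -0.1284  0.0542] tilt [-23.9  -0.4   0.3] F(jig) [-1.36 -7.98 -1.15] w 0.23 q [ 0.21  0.49  0.08  2.14 -0.98  0.2   2.84]
```

View pics/w15.png

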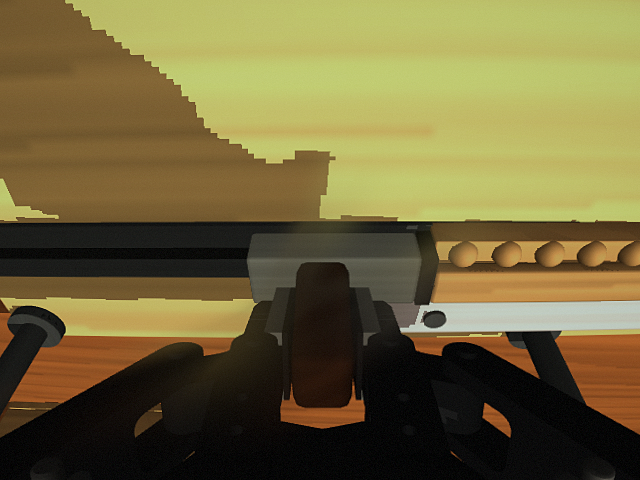

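View pics/t15.png

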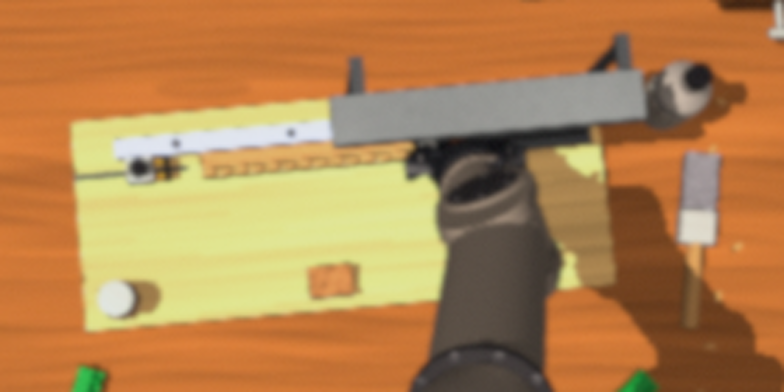

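```bash
python3 -m creep '[[[0.4,0,0,0,0,0,0.1],[0.8,0,0,0,0,0,0.1],[1.2,0,0,0,0,0,0.1],[1.4,0,0,0,0,0,0.1],[1.4,0,0,0,0,0,0.1]]]'
python3 - <<'E'
from h import *
stat()
p,d=bot.read_camera('top'); cv2.imwrite('pics/t16.png',cv2.resize(p[190:230,245:395],None,fx=5,fy=5,interpolation=2))
E
```

```text
t: 24.55
eef_pos: [0.5859, -0.1697, 0.0542]
tool_rot: [0.144, 0.669, 0.714, 0.149]
contact_force: [-1.4, -8.3, 0.6]
gripper_width: 0.23
t 24.55 jig [ 0.0357 -0.1146  0.0542] tilt [-23.9  -0.4   0.3] F(jig) [-2.01 -8.19  0.6 ] w 0.23 q [ 0.17  0.49  0.09  2.15 -1.01  0.19  2.85]
```

View pics/t16.png

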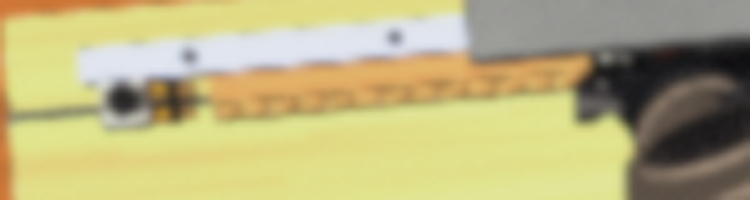

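```bash
python3 -m creep '[[[0.2,0,0,0,0,0,0.1],[0.4,0,0,0,0,0,0.1],[0.4,0,0,0,0,0,0.1]]]'; python3 -c "
from h import *
stat()"
```

```text
t: 24.98
eef_pos: [0.5856, -0.1659, 0.0542]
tool_rot: [0.144, 0.669, 0.714, 0.149]
contact_force: [-0.6, -9.3, -0.3]
gripper_width: 0.227
t 24.98 jig [ 0.0356 -0.1108  0.0542] tilt [-23.9  -0.4   0.3] F(jig) [-1.23 -9.27 -0.29] w 0.23 q [ 0.16  0.49  0.09  2.16 -1.02  0.19  2.85]
```

```bash
python3 -m creep '[[[0.15,0,0,0,0,0,0.1],[0.3,0,0,0,0,0,0.1],[0.3,0,0,0,0,0,0.1]]]'; python3 -c "
from h import *
stat()"
```

```text
t: 25.35
eef_pos: [0.5854, -0.163, 0.0542]
tool_rot: [0.144, 0.669, 0.714, 0.149]
contact_force: [0.5, -8.2, -0.0]
gripper_width: 0.227
t 25.35 jig [ 0.0357 -0.1079  0.0542] tilt [-23.9  -0.4   0.3] F(jig) [-0.08 -8.23 -0.05] w 0.23 q [ 0.15  0.49  0.1   2.16 -1.03  0.18  2.86]
```

```bash
python3 -m creep '[[[0.15,0,0,0.01,0,0,0.1],[0.3,0,0,0.01,0,0,0.1],[0.3,0,0,0.01,0,0,0.1]]]'; python3 -c "
from h import *
stat()"
```

```text
t: 25.72
eef_pos: [0.585, -0.1599, 0.0541]
tool_rot: [0.14, 0.669, 0.715, 0.145]
contact_force: [-1.3, -8.1, -0.2]
gripper_width: 0.23
t 25.73 jig [ 0.0355 -0.1048  0.0541] tilt [-23.3  -0.4   0.3] F(jig) [-1.87 -7.95 -0.18] w 0.23 q [ 0.11  0.49  0.14  2.16 -1.02  0.2   2.83]
```

```bash
python3 -m creep '[[[0.15,0,0,0,0,0,0.1],[0.25,0,0,0,0,0,0.1],[0.25,0,0,0,0,0,0.1]]]'; python3 -c "
from h import *
stat()
p,d=bot.read_camera('top'); cv2.imwrite('pics/t17.png',cv2.resize(p[190:230,245:395],None,fx=5,fy=5,interpolation=2))
"
```

```text
t: 26.1
eef_pos: [0.5848, -0.1576, 0.0541]
tool_rot: [0.14, 0.669, 0.715, 0.145]
contact_force: [-1.7, -8.7, 0.4]
gripper_width: 0.226
t 26.1 jig [ 0.0355 -0.1024  0.0541] tilt [-23.3  -0.4   0.3] F(jig) [-2.36 -8.6   0.42] w 0.23 q [ 0.1   0.49  0.14  2.16 -1.02  0.2   2.83]
```

View pics/t17.png

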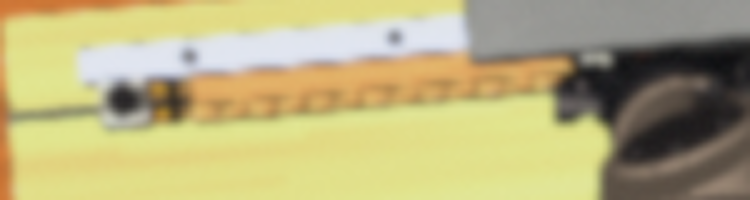

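```bash
python3 -m creep '[[[0.1,0,0,0,0,0,0.1],[0.2,0,0,0,0,0,0.1],[0.2,0,0,0,0,0,0.1]]]'; python3 -c "
from h import *
stat()"
```

```text
t: 26.52
eef_pos: [0.5847, -0.1556, 0.0541]
tool_rot: [0.14, 0.669, 0.715, 0.145]
contact_force: [-1.0, -9.0, 0.5]
gripper_width: 0.227
t 26.52 jig [ 0.0355 -0.1005  0.0541] tilt [-23.3  -0.4   0.3] F(jig) [-1.63 -8.91  0.49] w 0.23 q [ 0.1   0.48  0.14  2.16 -1.02  0.2   2.83]
```

```bash
python3 -m creep '[[[0.1,0,0,0,0,0,0.1],[0.2,0,0,0,0,0,0.1],[0.2,0,0,0,0,0,0.1]]]'; python3 -c "
from h import *
stat()"
```

```text
t: 26.9
eef_pos: [0.5845, -0.1536, 0.0541]
tool_rot: [0.14, 0.669, 0.715, 0.145]
contact_force: [-1.1, -8.2, 0.1]
gripper_width: 0.228
t 26.9 jig [ 0.0355 -0.0985  0.0541] tilt [-23.3  -0.4   0.3] F(jig) [-1.65 -8.15  0.15] w 0.23 q [ 0.09  0.48  0.14  2.16 -1.03  0.19  2.83]
```

```bash
python3 -m creep '[[[0.1,0,0,0,0,0,0.1],[0.2,0,0,0,0,0,0.1],[0.2,0,0,0,0,0,0.1]]]'; python3 -c "
from h import *
stat()"
```

```text
t: 27.28
eef_pos: [0.5844, -0.1516, 0.0541]
tool_rot: [0.14, 0.669, 0.715, 0.145]
contact_force: [-1.5, -8.8, 1.4]
gripper_width: 0.224
t 27.27 jig [ 0.0355 -0.0965  0.0541] tilt [-23.3  -0.4   0.3] F(jig) [-2.11 -8.67  1.45] w 0.22 q [ 0.09  0.48  0.14  2.17 -1.03  0.19  2.83]
```

```bash
python3 -m creep '[[[0.1,0,0,0,0,0,0.1],[0.2,0,0,0,0,0,0.1],[0.2,0,0,0,0,0,0.1]]]'; python3 -c "
from h import *
stat()
p,d=bot.read_camera('top'); cv2.imwrite('pics/t18.png',cv2.resize(p[190:230,245:395],None,fx=5,fy=5,interpolation=2))
"
```

```text
t: 27.65
eef_pos: [0.5842, -0.1496, 0.0541]
tool_rot: [0.14, 0.669, 0.715, 0.145]
contact_force: [-0.8, -8.7, 0.1]
gripper_width: 0.227
t 27.65 jig [ 0.0355 -0.0945  0.0541] tilt [-23.3  -0.4   0.3] F(jig) [-1.43 -8.6   0.05] w 0.23 q [ 0.08  0.48  0.14  2.17 -1.04  0.19  2.83]
```

View pics/t18.png

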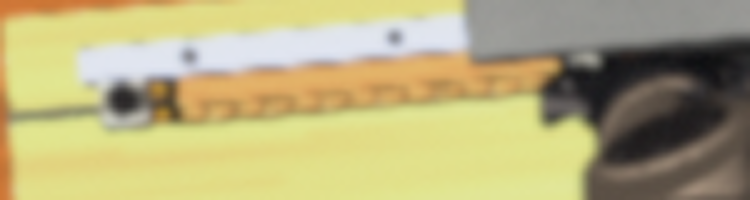

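```bash
python3 -m creep '[[[0.1,0,0,0.005,0,0,0.1],[0.2,0,0,0.005,0,0,0.1],[0.2,0,0,0.005,0,0,0.1]]]'; python3 -c "
from h import *
stat()"
```

```text
t: 28.08
eef_pos: [0.584, -0.1479, 0.0541]
tool_rot: [0.139, 0.67, 0.715, 0.143]
contact_force: [-2.0, -8.6, -0.1]
gripper_width: 0.226
t 28.07 jig [ 0.0354 -0.0927  0.0541] tilt [-23.   -0.4   0.3] F(jig) [-2.56 -8.44 -0.07] w 0.23 q [ 0.06  0.48  0.16  2.17 -1.03  0.2   2.81]
```

```bash
python3 -m creep '[[[0.1,0,0,0,0,0,0.1],[0.2,0,0,0,0,0,0.1],[0.2,0,0,0,0,0,0.1]]]'; python3 -c "
from h import *
stat()
p,d=bot.read_camera('scene'); cv2.imwrite('pics/s18.png',cv2.resize(p[220:340,330:430],None,fx=5,fy=5,interpolation=2))
"
```

```text
t: 28.45
eef_pos: [0.584, -0.1467, 0.0541]
tool_rot: [0.139, 0.67, 0.715, 0.143]
contact_force: [-1.0, -10.9, -0.8]
gripper_width: 0.227
t 28.45 jig [ 0.0354 -0.0915  0.0541] tilt [-23.   -0.5   0.4] F(jig) [ -1.74 -10.83  -0.84] w 0.23 q [ 0.06  0.48  0.17  2.17 -1.03  0.2   2.81]
```

View pics/s18.png

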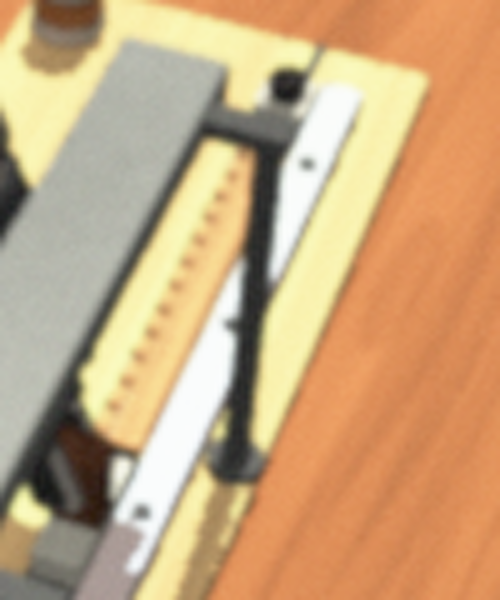

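```bash
python3 -m creep '[[[0.1,0,0,0,0,0,0.1],[0.2,0,0,0,0,0,0.1],[0.2,0,0,0,0,0,0.1],[0.2,0,0,0,0,0,0.1]]]'; python3 -c "
from h import *
stat()"
```

```text
t: 29.0
eef_pos: [0.5839, -0.1456, 0.0541]
tool_rot: [0.14, 0.671, 0.715, 0.143]
contact_force: [-1.6, -13.5, -2.7]
gripper_width: 0.226
t 29.0 jig [ 0.0354 -0.0904  0.0541] tilt [-23.   -0.6   0.4] F(jig) [ -2.55 -13.36  -2.75] w 0.23 q [ 0.05  0.48  0.17  2.17 -1.04  0.19  2.81]
```

```bash
for i in 1 2 3; do python3 -m creep '[[[0,0,0,0,0,0,0.1]]]' | grep -E 'force|pos'; done
```

```text
eef_pos: [0.5839, -0.1456, 0.0541]
contact_force: [0.6, -13.5, -1.9]
eef_pos: [0.5839, -0.1455, 0.0541]
contact_force: [-0.5, -12.8, -1.9]
eef_pos: [0.5839, -0.1456, 0.0541]
contact_force: [0.5, -12.2, -1.4]
```

```bash
python3 -m creep '[[[0,0,0,0,0,0,0.3],[0,0,0,0,0,0,0.5],[0,0,0,0,0,0,0.6],[0,0,0,0,0,0,0.6]]]'
python3 - <<'E'
from h import *
stat()
p,d=bot.read_camera('wrist'); cv2.imwrite('pics/w19.png',p)
p,d=bot.read_camera('top'); cv2.imwrite('pics/t19.png',cv2.resize(p[190:230,245:395],None,fx=5,fy=5,interpolation=2))
E
```

```text
t: 29.88
eef_pos: [0.584, -0.138, 0.0538]
tool_rot: [0.135, 0.668, 0.717, 0.146]
contact_force: [-0.7, 0.6, 0.2]
gripper_width: 0.595
t 29.88 jig [ 0.036  -0.0829  0.0538] tilt [-23.    0.   -0.1] F(jig) [-0.63  0.65  0.21] w 0.59 q [ 0.05  0.48  0.16  2.17 -1.04  0.2   2.81]
```

View pics/w19.png

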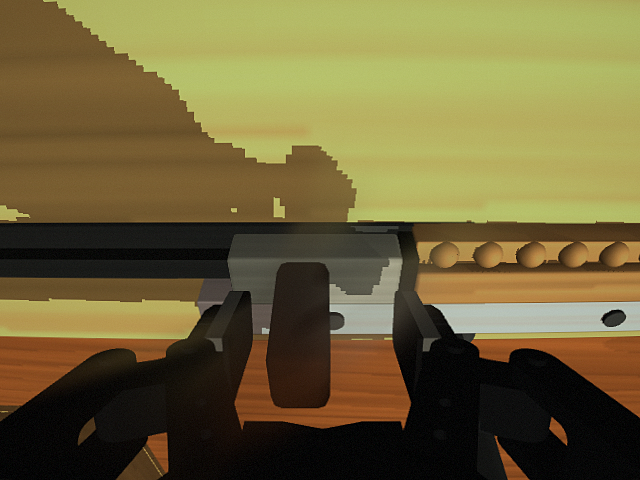

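View pics/t19.png

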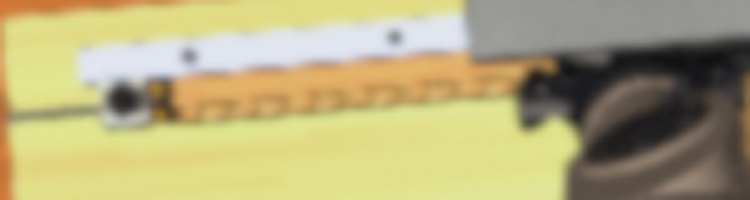

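Run:
```python
from h import *
k=cal('wrist')
print(inv2(J,ray_z([(267,390),(330,390)],.083,k)).round(4).tolist(), inv2(J,ray_z([(278,270),(328,270)],.04,k)).round(4).tolist(), 'face/strip', inv2(J,ray_z([(414,240)],.029,k)).round(4))
print('jig +z 12cm, x -6cm', goal([-.02,-.083,.14],20))
```

```text
[[0.0396, -0.1007, 0.083], [0.0396, -0.0805, 0.083]] [[0.0267, -0.0997, 0.04], [0.0267, -0.0807, 0.04]] face/strip [[ 0.0209 -0.0468  0.029 ]]
jig +z 12cm, x -6cm ([0.02, -1.79, -10.12], [0.052, -0.0, 0.0], 'world', [0.528, -0.142, 0.14])
```

```bash
python3 -m creep '[[[-0.4,-0.1,-0.6,0,0,0,0.6],[-0.5,-0.3,-1.5,0,0,0,0.6],[-0.5,-0.6,-3,0,0,0,0.6],[-0.5,-1.2,-5,0,0,0,0.6],[-0.5,-1.8,-7.5,0,0,0,0.6],[-0.5,-2.5,-9.5,0,0,0,0.6],[-0.5,-4,-10.5,0.05,0,0,0.6],[-0.5,-7,-11.5,0.1,0,0,0.6],[-0.5,-9,-12,0.2,0,0,0.6],[-0.5,-9,-12,0.2,0,0,0.6]]]'
python3 - <<'E'
from h import *
stat()
p,d=bot.read_camera('wrist'); cv2.imwrite('pics/w20.png',p)
p,d=bot.read_camera('top'); cv2.imwrite('pics/t20.png',cv2.resize(p[150:290,220:500],None,fx=2.8,fy=2.8,interpolation=2))
k=cal('wrist');np.savez('k.npz',*k)
E
```

```text
t: 31.22
eef_pos: [0.4553, -0.1528, 0.1298]
tool_rot: [0.069, 0.678, 0.728, 0.074]
contact_force: [-0.9, 0.1, -0.5]
gripper_width: 0.601
t 31.23 jig [-0.0934 -0.0885  0.1298] tilt [-11.6  -0.   -0. ] F(jig) [-0.88  0.17 -0.46] w 0.6 q [-0.35  0.25  0.67  2.27 -0.47  0.52  2.33]
```

View pics/w20.png

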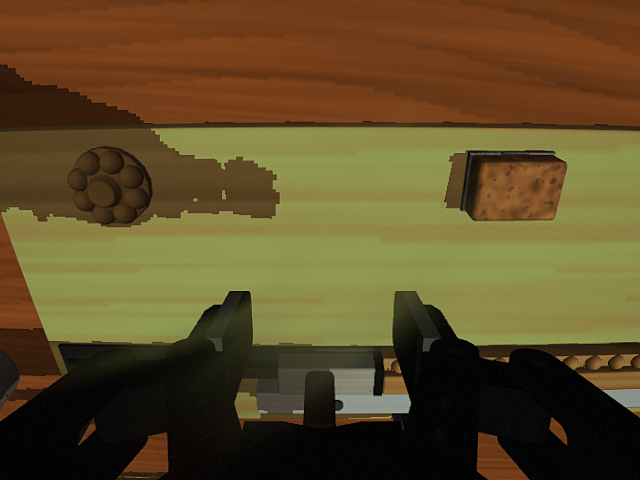

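View pics/t20.png

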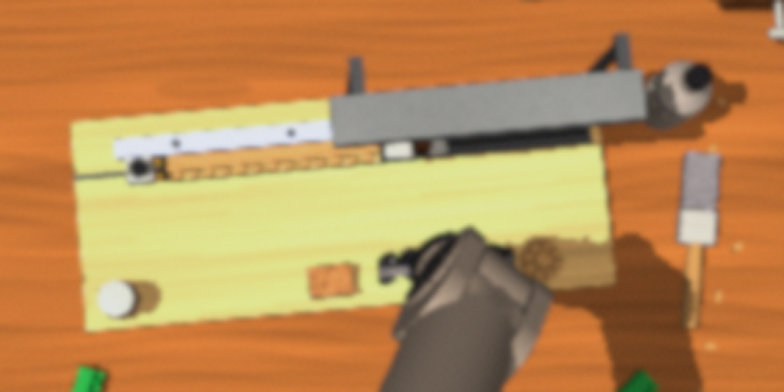

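```bash
python3 -m creep '[[[4,0,-3,0,0,0,0.6],[9,0,-5,0,0,0,0.6],[13,0,-6,0,0,0,0.6],[13,0,-6,0,0,0,0.6],[13,0,-6,0,0,0,0.6]]]' >/dev/null
python3 - <<'E'
from h import *
stat()
k=cal('wrist'); p,d=bot.read_camera('wrist'); cv2.imwrite('pics/w21.png',p)
m=bot.silhouettes('wrist','strip')
if m:
  pts=np.argwhere(m[0]['mask'])[:,::-1]; print(len(pts),m[0]['xy'])
  # far/near edges by column at z=.037
  for c in range(40,620,60):
    r=pts[pts[:,0]==c][:,1]
    if len(r): print(c,inv2(J,ray_z([(c,r.min())],.022,k))[0].round(4),inv2(J,ray_z([(c,r.max())],.037,k))[0].round(4))
E
```

```text
t 31.95 jig [-0.1057  0.0414  0.188 ] tilt [-11.6   0.   -0. ] F(jig) [-0.03  0.98 -1.11] w 0.6 q [-0.84 -0.01  0.77  2.32  0.01  0.62  1.57]
7401 [342.0, 326.3]
280 [0.0181 0.0061 0.022 ] [0.0481 0.0059 0.037 ]
340 [0.0171 0.0573 0.022 ] [0.0482 0.0573 0.037 ]
460 [0.0177 0.1605 0.022 ] [0.0337 0.1586 0.037 ]
```

View pics/w21.png

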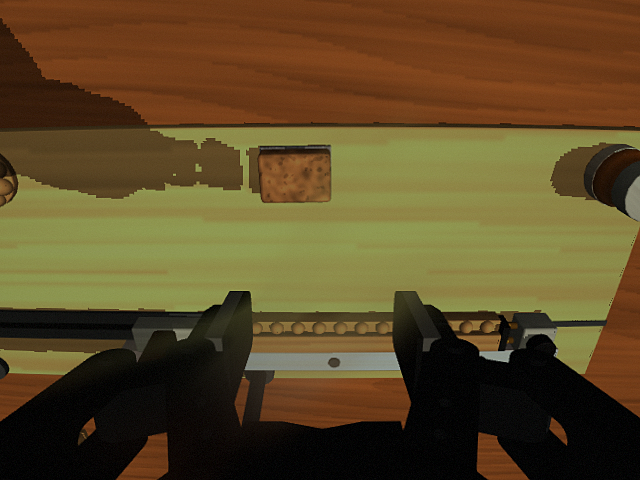

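```bash
python3 -c "
from station import bot
print(bot.hand_in()); print(bot.get_obs()['t'])"
```

```text
the job is handed in; nothing more can be done
None
the job is handed in; nothing more can be done
```

I pushed the strip flush against the rail, slid the jaw by its grip until it pinched the strip against the sprung plate, let go, backed off and handed in at about 32 s. No verdict was reported.

- **Flush against the rail:** I pushed with both open fingers, keeping the strip on the board, until I felt about 7.5 N against the rail. In the last wrist picture, the strip's front edge is at jig x +17 to +18 mm in the three places I could measure. Its back edge, read at two places, is at about +48 mm. Exactly flush would be +20 and +50 mm, so it is parallel, and the 2–3 mm difference is within my camera error. I take it as flush.
- **Pinch:** The wrist read about 8.4 N while sliding and about 12.8 N at the stop. Taking off the jaw's 8 N friction leaves roughly 4.5 to 5 N on the strip, between the 2.5 N needed and the 8 N the jaw can hold. I worked this out from those readings, as there was no direct measurement after release. The jaw did stay put when I let go: its grip was at jig y −90 mm before and after.
- **Other things:** The gripper touched nothing after backing off. The sanding block, rosette and wax jar looked unmoved in the last pictures, as did the brush and glue bottle. I did not re-check the gouge, but the arm never went near it.
- **What did not go to plan:**
  - Arm joint limits kept the lean at about 23 to 26 degrees for most of the slide, short of the suggested 30. I saw no sign of contact with the light bar in the force readings.
  - During the first slide the gripped jaw was pulled upward with about 36 N. I eased that off and regripped before the jaw reached the strip.

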